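# Put the squeegee away in the sprung tool holder

### The job

The window squeegee has been left standing in the toilet brush pot. Draw it out and put it away in the spring-plunger holder on the side board's rail: ease its steel handle down into the tube, past the plunger, until the collar sits on the tube's rim, the plunger has snapped into the handle's groove and the blade lies parallel to the board. Feel your way gently and never force the squeegee against the holder or the board, and leave the pot standing where it is and the dustpan, bottle and jar undisturbed.

Things in the scene. Friction and masses are not known exactly. Their poses are not given: they have to be found in the camera images.
- squeegee: window squeegee standing handle down in the pot, leaning up to 4 degrees; about 0.25 kg. Origin: centre of the handle's lower end; z: up the handle; x: along the blade. Round steel handle, radius 8 mm, 110 mm from the end to the collar; the lowest 10 mm taper down to radius 4 mm. One groove all round: radius 6 mm from 79.5 to 84.5 mm up, its sides sloping to full radius at 75.5 and 88.5 mm.
- channel (a point): middle of the squeegee's straight steel blade channel, 147 mm up from the origin: 170 mm long (squeegee x), 14 mm thick (y), 20 mm high. Grip it here, from above, pinching the 14 mm. A black rubber lip 3 mm thick stands 14 mm above the channel (top at 171 mm). Same axes as the squeegee.
- collar (a point): centre of the underside of the squeegee's black, slightly soft rubber collar (radius 14 mm, 12 mm high), 110 mm up from the origin; this face comes to sit on the tube's rim. A neck of radius 8 to 10 mm joins collar and channel.
- rail: low chipboard side board, fixed: 340 x 18 mm, 115 mm high, with an aluminium tool rail along its face. x: along board and rail; y: out of the face; z: up. Origin: on the work surface, 45 mm out from the face, midway along. It carries the sprung holder (see rim_mid). Over 25 N between the squeegee and board or holder, all contacts added (the plunger's pinch alone makes 5 to 10 N), is forcing.
- rim_mid (a point): point of the rail frame at the tube's rim height (120 mm), midway. The holder is an upright steel tube, bore radius 9 mm, outer 14 mm, open both ends, 65 mm long, clamped to the rail on its board side only. Its axis is at y = 0, but anywhere from x = -35 to +35 mm: this is not measured, find it by sight and feel (its outside can be touched with the handle). Squeegee home: collar at this height.
- plunger (a joint): the holder's spring plunger: 0 = fully in, growing to 0.009 m as it is pushed out of the bore. Round nose, radius 5 mm, on the side away from the board, 28 mm below the rim, reaching to 3.5 mm from the bore axis at 0. Spring 2 N + 0.7 N/mm. It is at about 0.003 to 0.005 beside the full handle, about 0.001 in the groove. Passing the nose takes up to 9 N of push, then 2 to 6 N of drag.
- pot: hard light-grey silicone toilet brush pot, round, 92 mm across, 92 mm high, loose, 0.5 kg; origin: centre of its underside. Its lid has a central hole of radius 10 mm, lid top at 92 mm; the squeegee's tip stands in a recess of radius 10 mm on the inner floor, 8 mm above the underside.
- bottle: closed white twist-cap bottle, 68 mm across, 200 mm high, upright; origin: centre of its underside
- jar: small closed glass jar, 56 mm across, 70 mm high, upright; origin: centre of its underside
- dustpan: yellow dustpan lying flat, pan 190 x 210 mm, 52 mm high, handle to 218 mm along its x; origin: on the underside at the middle of the pan
Not all that is in view belongs to the job. Of the things that look like the squeegee, the largest one is meant.

How it is judged:
On the way, in this order (a step that is already met when the one before it is completed fails the run):
1. the squeegee has been drawn up clear of the pot (z of squeegee in the frame of pot above 0.1 m), for 0.1 s.
2. the handle is in the tube and has pushed the plunger back (value of joint plunger above 0.0026 m and z of squeegee in the frame of rail below 0.085 m and x of squeegee in the frame of rail between -0.038 and 0.038 m and y of squeegee in the frame of rail between -0.005 and 0.005 m), for 0.1 s.
At the end, for the whole second after the job is handed in: The squeegee stands in the holder's tube, fully home (collar within 2.5 mm of the rim), upright within 0.08 rad, its blade parallel to the board within 0.25 rad, the plunger sprung back into the groove (plunger between 0.0003 and 0.0026) and pressing on it, at rest; the pot stands upright (z of squeegee in the frame of rail between 0.006 and 0.0125 m and x of squeegee in the frame of rail between -0.038 and 0.038 m and y of squeegee in the frame of rail between -0.005 and 0.005 m and value of joint plunger between 0.0003 and 0.0026 m and angle between squeegee's own z axis and vertical below 0.08 rad and angle between the x axis of squeegee and the x axis of rail, either way round below 0.25 rad and linear speed of squeegee below 0.01 m/s and angle between pot's own z axis and vertical below 0.1 rad); the robot touches nothing.
It fails at once if the squeegee is forced against the holder or the board (over 25 N) (contact force between squeegee and rail above 25 N).
It fails at once if the pot is tipped or dragged more than 40 mm (angle between pot's own z axis and vertical above 0.35 rad or distance of pot from where it was at the start of the episode above 0.04 m).
It fails at once if the bottle, jar or dustpan is disturbed (moved 20 mm) (distance of any of bottle, jar, dustpan from where it was at the start of the episode above 0.02 m).
It also fails if it takes over 64 s, if anything falls off the work surface, if the arm or the gripper's body presses on something with over 40 N, if the wrist force passes 120 N, or if a joint passes its speed limit or range.

### The arm

A 6-joint arm with a two-finger parallel gripper is mounted at the origin on the work surface. World frame = base frame: x ahead of the robot, y to its left, z up, the work surface at z = 0. Lengths are in m, angles in rad, forces in N, time in s.
With the tool pointing down it reaches from about 0.25 to 0.725 m from the base axis. Payload 4 kg.
Tool frame: the origin (TCP) lies between the finger pads; the fingertips stand 8 mm ahead of it and the grasp point (between the pads) lies 11 mm behind it; x points along the fingers, z is the direction in which the jaws open and shut, and the axes are right-handed (so a half turn about x gives the same grasp; the last joint's range is limited). The gripper opens to 85 mm and grips with 20 to 120 N. Pads are 22 mm wide; open, the fingers measure 114 mm over their backs; the gripper's body (76 mm by 85 mm) begins 54 mm behind the grasp point. The pads swing forward as they close: fully open they stand 13 mm farther back than shut.
Start: joints at [1.317, 0.241, 0.005, 1.335, 0, 1.571], TCP at [0.126, 0.484, 0.239] pointing down, gripper open.
Joint ranges: [-2.72, 2.72], [-1.05, 1.87], [-1.09, 1.28], [-1.99, 2.15], [-1.42, 1.44], [-3.14, 3.14]. Speed limits (rad/s): [2.79, 2.79, 3.14, 3.14, 3.14, 3.14].

### API

Orientations are given as [roll, pitch, yaw] about the fixed x, y, z axes, in that order (R = Rz(yaw) Ry(pitch) Rx(roll)).
In Python, from cell import arm gives the robot as it stands. The module is installed in compiled form; this text tells all that it offers.
- The arm moves only by the tool arm_command, never from a script. Its argument "deltas" is a list of rows, each an object with "grip": the finger opening in m, from 0 to 0.0854; "slide": the shift along the tool's x, y, z in m, a list of three; "yaw": the turn about the tool's x in rad. A call has 1 to 12 rows; each row shifts and turns the pose as measured when the row begins, along the tool's axes as they then stand; what a row does not reach is not made up. A row lasts 1/10 s, in which the tool goes at most 50 mm and 8.59 degrees, less where a joint would pass 70% of its speed; a pose out of reach is approached as far as the arm can. A call is refused whole if a number of a shift passes 0.05 or a number of a turn 0.15, either way. A call with a gripper value outside its range is refused whole. The fingers move at their own pace and stop on an object; "newtons" is the grip in N (left out, the last holds). Time passes only in rows, so rows that do not move let the fingers close. It gives the time, the measured TCP pose, the force and the opening at its end, in the units of the state.
- arm.sense(): the state, without advancing time (a new reading comes with each control period).
- arm.snapshot(name): name is "scene" or "top" or "wrist"; returns the picture (480x640x3 uint8, red, green, blue); there is no depth.
- arm.camera_model(name): a dict with "fx", "fy", "cx", "cy" (pixels), "dist" ([k1, k2, p1, p2, k3] as OpenCV has them; the pictures are not rectified), "R" (3x3) and "t" (3): a world point X has camera coordinates R X + t. Camera axes: x right, y down, z forward; pixel columns grow to the right and rows downward; lengths in m; the calibration is good to about 2 mm. A picture is of the moment at which its call begins: read the wrist's pose just before it. camera_model takes no time and is no camera call; for the wrist camera it gives the pose at the moment of the call.
- arm.finish_job(): hands the job in, once; it reports no verdict.
The state is a dict: "time_s": time; "qpos": joint angles; "qvel": joint speeds; "joint_efforts": joint torques, N m; "tcp_pos": TCP position; "orientation": TCP orientation; "force": force on the tool from outside, world axes, zero at the start; "wrist_torque": the same for the moment, N m; "width": finger opening in m.
Only numpy, scipy, OpenCV 4.12 (cv2) and the standard library are available. Lean on these libraries where they do the work, as an engineer would, in place of code of your own. Each camera call takes 0.05 s, during which the arm holds its last target.

## Working session

There is one attempt and no reset: what is moved stays moved. The work goes in short steps, Python scripts to look and compute and a tool call to move; the robot and the scene stay as the last step left them, time stands still between calls to the robot, and variables do not carry over. Pictures are saved under pics/ and viewed, and the job is handed in when it is done.

Besides the shell and the picture viewer there is one more tool, called as name([rows], argument=value, ...), one row to a line, values as JSON. arm_command: Moves the arm, as the interface text tells. Its arguments: {"type":"object","properties":{"deltas":{"type":"array"},"newtons":{"type":"number"}},"required":["deltas"]}

```bash
mkdir -p pics
python3 - <<'E'
from cell import arm
import cv2
print(arm.sense())
for n in ["scene","top","wrist"]:
    m=arm.camera_model(n); print(n,m)
    cv2.imwrite(f"pics/{n}0.png",arm.snapshot(n)[:,:,::-1])
E
```

```text
{'time_s': 0.0, 'qpos': array([ 1.31697447e+00,  2.41422441e-01,  3.68993854e-03,  1.33521016e+00,
       -3.19366510e-05,  1.57078850e+00]), 'qvel': array([ 0.00022227,  0.00052422, -0.00022769, -0.00114933,  0.00119607,
       -0.00051857]), 'joint_efforts': array([ 2.16926601e-03, -3.72315788e+01,  2.52410048e+01,  1.69382076e-02,
        2.23455072e-05, -1.01659575e-05]), 'tcp_pos': array([0.12540196, 0.48336165, 0.23839515]), 'orientation': array([-3.12672196,  1.56864976, -1.80973963]), 'force': array([0.21731183, 0.23570697, 1.02665373]), 'wrist_torque': array([ 0.0362894 , -0.0184433 , -0.00135132]), 'width': 0.08544868476328796}
scene {'fx': 620.0907320248566, 'fy': 620.0907320248566, 'cx': 330.8394342904806, 'cy': 236.37623516756972, 'dist': array([-0.0987653,  0.       ,  0.       ,  0.       ,  0.       ]), 'R': array([[-0.73421484,  0.67879822,  0.01270967],
       [ 0.47884013,  0.53102193, -0.69909072],
       [-0.48129065, -0.50719688, -0.71492002]]), 't': array([ 0.325584  , -0.19877664,  1.68798285])}
top {'fx': 497.3969327538105, 'fy': 497.3969327538105, 'cx': 327.8346819109021, 'cy': 237.48970598455782, 'dist': array([0.0104823, 0.       , 0.       , 0.       , 0.       ]), 'R': array([[-0.02305999, -0.99911366, -0.03521551],
       [-0.98292394,  0.0290906 , -0.18169831],
       [ 0.1825617 ,  0.03042421, -0.98272356]]), 't': array([0.10212057, 0.54253686, 0.82565753])}
wrist {'fx': 416.9373302383798, 'fy': 416.9373302383798, 'cx': 321.7378600883838, 'cy': 236.85421582011648, 'dist': array([-0.04894617,  0.        ,  0.        ,  0.        ,  0.        ]), 'R': array([[ 0.25108239,  0.96796153, -0.00284579],
       [ 0.92332737, -0.23862003,  0.30087711],
       [ 0.29055841, -0.07817254, -0.95365867]]), 't': array([-0.49744648, -0.03962096,  0.38103872])}
```

View pics/scene0.png

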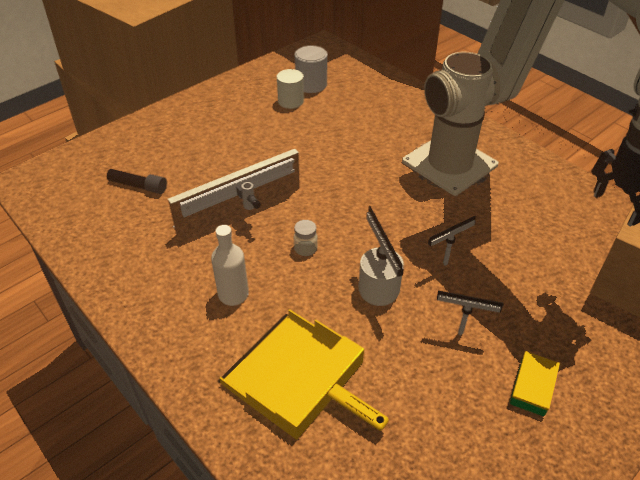

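View pics/top0.png

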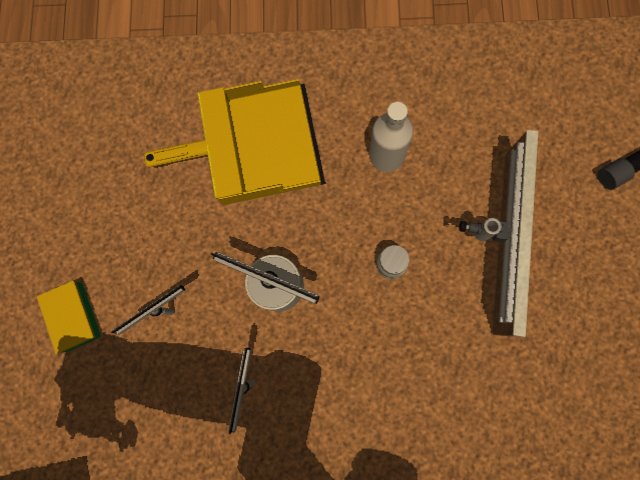

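View pics/wrist0.png

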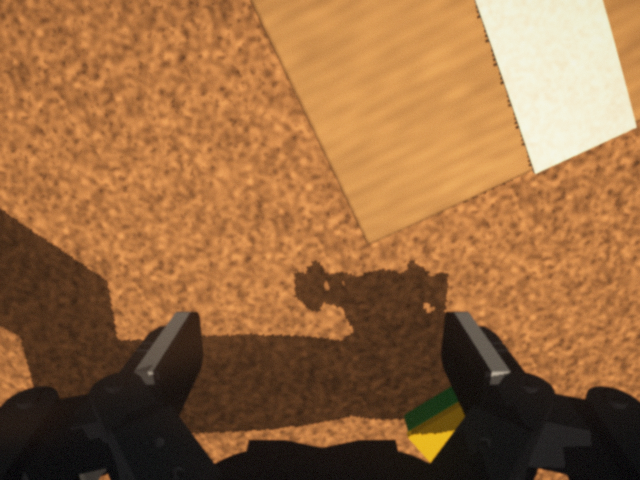

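Run:
```python
import cv2,numpy as np
def crop(n,x0,y0,x1,y1,o,f):
    im=cv2.imread(n)[y0:y1,x0:x1]; im=cv2.resize(im,None,fx=f,fy=f,interpolation=cv2.INTER_CUBIC)
    im=cv2.convertScaleAbs(im,alpha=1.3,beta=10)
    for i,x in enumerate(range(x0,x1,10)):
        cv2.line(im,((x-x0)*f,0),((x-x0)*f,6 if x%50 else 14),(0,255,0),1)
        if x%50==0: cv2.putText(im,str(x),((x-x0)*f+2,14),0,.4,(0,255,0),1)
    for y in range(y0,y1,10):
        cv2.line(im,(0,(y-y0)*f),(6 if y%50 else 14,(y-y0)*f),(0,255,0),1)
        if y%50==0: cv2.putText(im,str(y),(2,(y-y0)*f-2),0,.4,(0,255,0),1)
    cv2.imwrite(o,im)
crop("pics/top0.png",200,230,330,320,"pics/c1.png",6)
crop("pics/top0.png",440,120,560,345,"pics/c2.png",2)
crop("pics/top0.png",450,205,530,255,"pics/c2b.png",9)
crop("pics/scene0.png",340,200,420,310,"pics/c3.png",5)
crop("pics/scene0.png",160,140,310,240,"pics/c4.png",5)
```

```text
(no output)
```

View pics/c1.png

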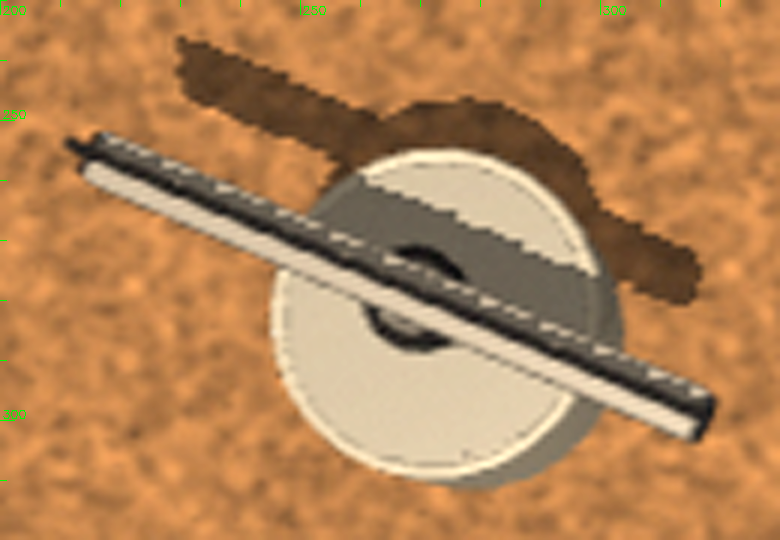

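View pics/c2.png

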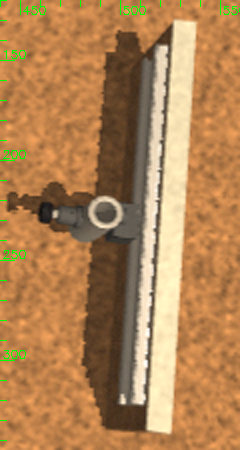

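View pics/c2b.png

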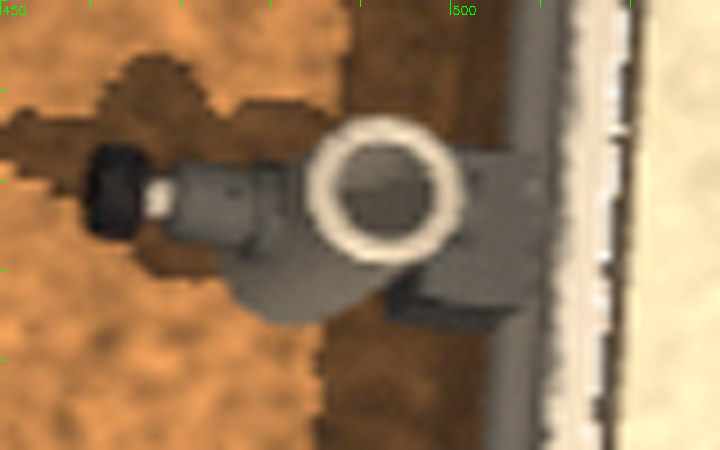

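View pics/c3.png

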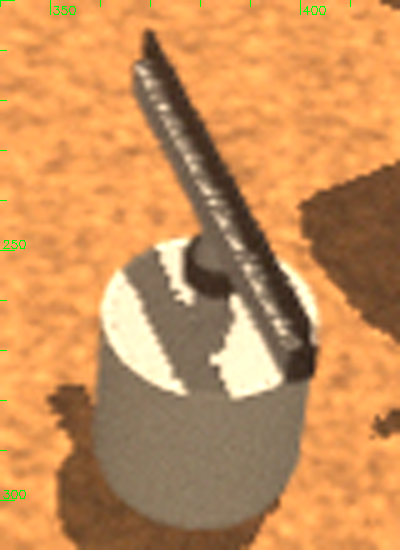

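View pics/c4.png

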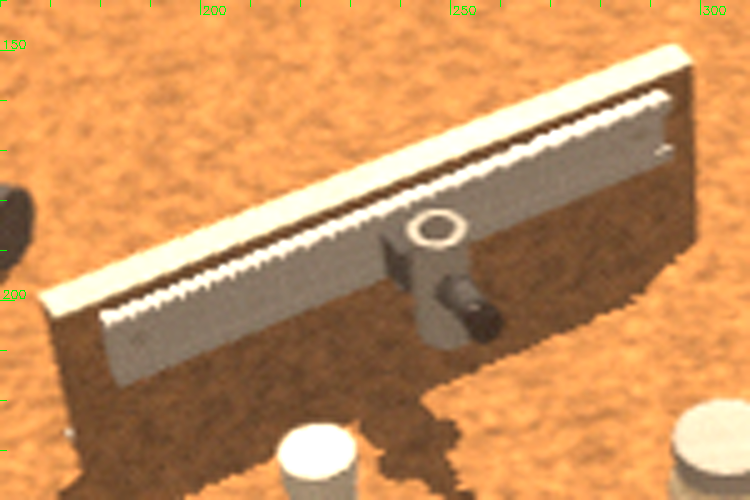

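```bash
cat > h.py <<'E'
import numpy as np,cv2
from cell import arm
def ray(n,px,m=None):
    m=m or arm.camera_model(n); K=np.array([[m['fx'],0,m['cx']],[0,m['fy'],m['cy']],[0,0,1]])
    u=cv2.undistortPoints(np.array([[px]],float),K,m['dist'])[0,0]
    R=np.array(m['R']);t=np.array(m['t']); return -R.T@t, R.T@np.array([u[0],u[1],1])
def onz(n,px,z,m=None):
    c,d=ray(n,px,m); return c+d*(z-c[2])/d[2]
def proj(n,X,m=None):
    m=m or arm.camera_model(n); K=np.array([[m['fx'],0,m['cx']],[0,m['fy'],m['cy']],[0,0,1]])
    return cv2.projectPoints(np.array(X,float).reshape(-1,1,3),cv2.Rodrigues(np.array(m['R']))[0],np.array(m['t']),K,m['dist'])[0][:,0]
def tri(obs):
    A=np.zeros((3,3));b=np.zeros(3)
    for n,px,*m in obs:
        c,d=ray(n,px,*m);d/=np.linalg.norm(d);P=np.eye(3)-np.outer(d,d);A+=P;b+=P@c
    return np.linalg.solve(A,b)
E
python3 - <<'E'
from h import *
np.set_printoptions(precision=4,suppress=True)
for n in ["scene","top"]: print(n,ray(n,(0,0))[0])
print("board corners",*[onz("top",p,.115) for p in [(526.5,130.5),(538,130.5),(513.5,334.5),(526,336)]],sep="\n")
print("scene board top: ",onz("scene",(168,201),.115),onz("scene",(298,152),.115))
print("rim",onz("top",(492.3,226.2),.12),onz("scene",(247,185.7),.12))
print("rim tri",tri([("top",(492.3,226.2)),("scene",(247,185.7))]))
print("lip ends top z.179",onz("top",(211.5,253.5),.179),onz("top",(318.5,297),.179))
print("pot lid centre",onz("top",(272,281),.092))
print("pot lid scene",onz("scene",(381.5,263),.092))
a=tri([("top",(212,254)),("scene",(370,208.5))]);b=tri([("top",(318,297)),("scene",(402,270))]);print("lip tri",a,b,np.linalg.norm(a-b))
print("jar",onz("top",(394,260),.07),"bottle",onz("top",(398,111),.2))
E
```

```text
scene [1.1466 0.7407 1.0637]
top [0.3849 0.0611 0.9136]
board corners
[ 0.7054 -0.2507  0.115 ]
[ 0.7046 -0.2696  0.115 ]
[ 0.3714 -0.1992  0.115 ]
[ 0.3688 -0.2181  0.115 ]
scene board top:  [ 0.7065 -0.2628  0.115 ] [ 0.3703 -0.2009  0.115 ]
rim [ 0.543  -0.1795  0.12  ] [ 0.5441 -0.1791  0.12  ]
rim tri [ 0.5433 -0.18    0.1189]
lip ends top z.179 [0.502  0.2596 0.179 ] [0.4328 0.0997 0.179 ]
pot lid centre [0.4668 0.181  0.092 ]
pot lid scene [0.4665 0.1805 0.092 ]
lip tri [0.5036 0.2076 0.2922] [0.4173 0.1447 0.0112] 0.30063412746944174
jar [ 0.4993 -0.0246  0.07  ] bottle [ 0.7101 -0.0281  0.2   ]
```

```bash
python3 - <<'E'
from h import *
np.set_printoptions(precision=4,suppress=True)
a=tri([("top",(212,254)),("scene",(402,269))]);b=tri([("top",(318.5,297)),("scene",(370,206.5))]);print("lip tri",a,b,np.linalg.norm(a-b),(a+b)/2)
d=(a-b)[:2];print(np.arctan2(d[1],d[0]))
for p,q in [(a,b)]:
  print(proj("top",[a,b]),proj("scene",[a,b]))
# model: upright squeegee at pot centre
from scipy.optimize import least_squares
E
python3 - <<'E'
import cv2
im=cv2.imread("pics/scene0.png")[200:280,355:415];cv2.imwrite("pics/c5.png",cv2.resize(im,None,fx=10,fy=7.5,interpolation=cv2.INTER_NEAREST) if 0 else cv2.resize(im,None,fx=7,fy=7,interpolation=cv2.INTER_NEAREST))
E
```

```text
lip tri [0.5025 0.2619 0.1689] [0.4313 0.1014 0.1781] 0.1758519796309709 [0.4669 0.1817 0.1735]
1.1533407984075192
[[211.7525 254.2168]
 [317.3708 298.0515]] [[401.7434 268.9976]
 [368.9259 206.4123]]
```

View pics/c5.png

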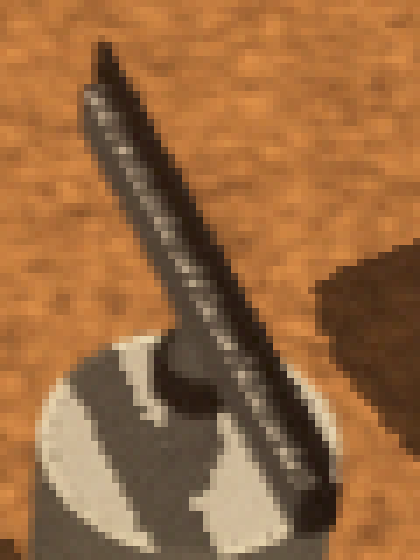

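Run:
```python
from h import *
from scipy.optimize import least_squares
from scipy.spatial.transform import Rotation as Ro
np.set_printoptions(precision=4,suppress=True)
obs=[("top",(212,253.7),-1),("top",(318.5,297),1),("scene",(369.6,206),1),("scene",(402.5,268.2),-1)]
cm={n:arm.camera_model(n) for n in("top","scene")}
def pose(p):
    R=Ro.from_euler("xyz",[p[3],p[4],p[2]])  # fixed-axis lean after yaw below
    R=Ro.from_rotvec([p[3],p[4],0])*Ro.from_euler("z",p[2]); return R.as_matrix(),np.array([p[0],p[1],.008])
def res(p):
    R,o=pose(p);r=[]
    for n,px,s in obs:
        X=o+R@np.array([-s*.085*-1*-1,0,.171]) if 0 else o+R@np.array([-s*.085,0,.171])
        r+=list(proj(n,[X],cm[n])[0]-px)
    r+=[(p[0]-.4667)/.003,(p[1]-.1808)/.003]
    return r
s=least_squares(res,[.4667,.1808,1.16,0,0]);p=s.x;R,o=pose(p)
print(p,s.fun);print("z axis",R[:,2],"deg",np.degrees(np.arccos(R[2,2])))
print("lean along blade",R[:,2]@R[:,0]*0+np.arcsin((R[:,2])@np.array([np.cos(p[2]),np.sin(p[2]),0])),"across",np.arcsin(R[:,2]@np.array([-np.sin(p[2]),np.cos(p[2]),0])))
print("channel",o+R@[0,0,.147])
```

```text
[ 0.4652  0.1774  1.1592 -0.0235  0.0142] [ 0.1458  0.315  -2.7217 -0.6149 -0.6423  0.3345 -1.0694 -2.861  -0.5091
 -1.1419]
z axis [0.0142 0.0235 0.9996] deg 1.573806041545578
lean along blade 0.02722558688628092 across -0.003641047892084198
channel [0.4673 0.1808 0.1549]
```

Run:
```python
from h import *
from scipy.spatial.transform import Rotation as Ro
np.set_printoptions(precision=4,suppress=True)
s=arm.sense();M=Ro.from_euler("xyz",s["orientation"]).as_matrix();print(M,s["qpos"]);print(np.arctan2(M[1,2],M[0,2]))
```

```text
[[-0.0004 -0.968   0.2511]
 [-0.0015  0.2511  0.968 ]
 [-1.      0.     -0.0016]] [1.317  0.2412 0.0041 1.3352 0.     1.5708]
1.3169454608851083
```

```bash
cat >> h.py <<'E'
from scipy.spatial.transform import Rotation as Ro
def T():
    s=arm.sense();M=Ro.from_euler("xyz",s["orientation"]).as_matrix();return s,M,np.arctan2(M[1,2],M[0,2])
def plan(tgt,az,n,frm=None,az0=None):
    s,M,a=T(); p=s["tcp_pos"] if frm is None else np.array(frm); a=a if az0 is None else az0
    d=(np.array(tgt)-p)/n; da=((az-a+np.pi)%(2*np.pi)-np.pi)/n
    for i in range(n):
        z=np.array([np.cos(a),np.sin(a),0]);x=np.array([0,0,-1.]);y=np.cross(z,x)
        print([round(float(v),4) for v in (d@x,d@y,d@z)],round(-da,4)); a+=da
    print("total",d*n,da*n)
def st():
    s,M,a=T();print("t",round(s["time_s"],2),"p",s["tcp_pos"].round(4),"az",round(a,4),"F",s["force"].round(2),"M",s["wrist_torque"].round(3),"w",round(s["width"],4),"q",s["qpos"].round(2),"tilt",M[:,0].round(4))
E
python3 -c "
from h import *
plan([.467,.181,.24],-.412,12)"
```

```text
[-0.0001, -0.0339, -0.0173] 0.1441
[-0.0001, -0.036, -0.0122] 0.1441
[-0.0001, -0.0374, -0.0069] 0.1441
[-0.0001, -0.038, -0.0015] 0.1441
[-0.0001, -0.0378, 0.004] 0.1441
[-0.0001, -0.0368, 0.0094] 0.1441
[-0.0001, -0.0351, 0.0146] 0.1441
[-0.0001, -0.0327, 0.0195] 0.1441
[-0.0001, -0.0295, 0.024] 0.1441
[-0.0001, -0.0258, 0.0279] 0.1441
[-0.0001, -0.0215, 0.0314] 0.1441
[-0.0001, -0.0168, 0.0341] 0.1441
total [ 0.34156035 -0.30254221  0.00137183] -1.7289454608851083
```

arm_command([
  {"grip": 0.085, "slide": [0, -0.034, -0.017], "yaw": 0.144},
  {"grip": 0.085, "slide": [0, -0.036, -0.012], "yaw": 0.144},
  {"grip": 0.085, "slide": [0, -0.037, -0.007], "yaw": 0.144},
  {"grip": 0.085, "slide": [0, -0.038, -0.0015], "yaw": 0.144},
  {"grip": 0.085, "slide": [0, -0.038, 0.004], "yaw": 0.144},
  {"grip": 0.085, "slide": [0, -0.037, 0.009], "yaw": 0.144},
  {"grip": 0.085, "slide": [0, -0.035, 0.015], "yaw": 0.144},
  {"grip": 0.085, "slide": [0, -0.033, 0.0195], "yaw": 0.144},
  {"grip": 0.085, "slide": [0, -0.03, 0.024], "yaw": 0.144},
  {"grip": 0.085, "slide": [0, -0.026, 0.028], "yaw": 0.144},
  {"grip": 0.085, "slide": [0, -0.022, 0.031], "yaw": 0.144},
  {"grip": 0.085, "slide": [0, -0.017, 0.034], "yaw": 0.144},
])

```text
time_s: 1.35
tcp_pos: [0.4661, 0.1612, 0.2351]
orientation: [-1.913, 1.565, -2.383]
force: [1.2, 0.8, 0.7]
width: 0.0848
```

```bash
python3 -c "
from h import *
st()
plan([.467,.181,.24],-.412,3)"
```

```text
t 1.35 p [0.4661 0.1612 0.2351] az -0.4698 F [1.18 0.79 0.68] M [ 0.089 -0.042 -0.021] w 0.0848 q [ 0.33  0.23 -0.02  1.33 -0.    2.38] tilt [-0.0044 -0.0042 -1.    ]
[-0.0016, 0.006, -0.0027] -0.0193
[-0.0016, 0.0061, -0.0026] -0.0193
[-0.0016, 0.0061, -0.0025] -0.0193
total [0.00093687 0.0198309  0.0049413 ] 0.05784009019403147
```

arm_command([
  {"grip": 0.085, "slide": [-0.0016, 0.006, -0.0027], "yaw": -0.019},
  {"grip": 0.085, "slide": [-0.0016, 0.006, -0.0027], "yaw": -0.019},
  {"grip": 0.085, "slide": [-0.0016, 0.006, -0.0027], "yaw": -0.019},
  {"grip": 0.085, "slide": [0, 0, 0], "yaw": 0},
])

```text
time_s: 1.75
tcp_pos: [0.4684, 0.1788, 0.2385]
orientation: [-2.027, 1.562, -2.443]
force: [-0.2, 0.6, -0.1]
width: 0.0848
```

Run:
```python
from h import *
import pickle
st()
pickle.dump(arm.camera_model("wrist"),open("w1.pkl","wb"))
for n in ["wrist","scene"]: cv2.imwrite(f"pics/{n}1.png",arm.snapshot(n)[:,:,::-1])
st()
```

```text
t 1.75 p [0.4684 0.1788 0.2385] az -0.416 F [-0.18  0.64 -0.06] M [ 0.    -0.005 -0.087] w 0.0848 q [ 0.37  0.25  0.02  1.34 -0.    2.35] tilt [-0.0066 -0.0056 -1.    ]
t 1.85 p [0.4682 0.1784 0.2384] az -0.4169 F [ 0.31 -0.08 -0.35] M [ 0.021 -0.013  0.   ] w 0.085 q [ 0.37  0.25  0.01  1.34 -0.    2.35] tilt [-0.0068 -0.0061 -1.    ]
```

View pics/wrist1.png

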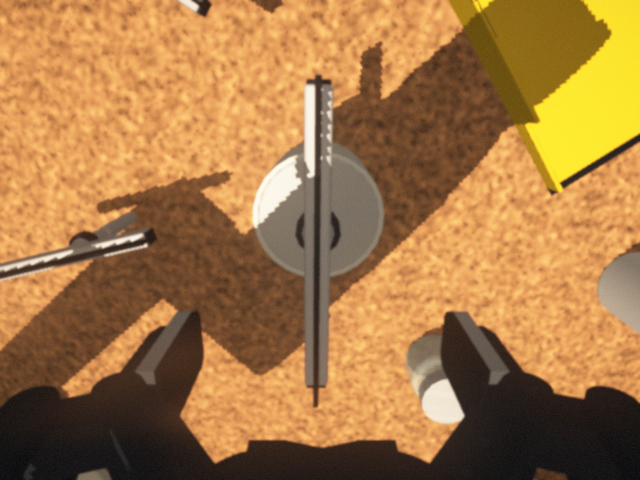

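View pics/scene1.png

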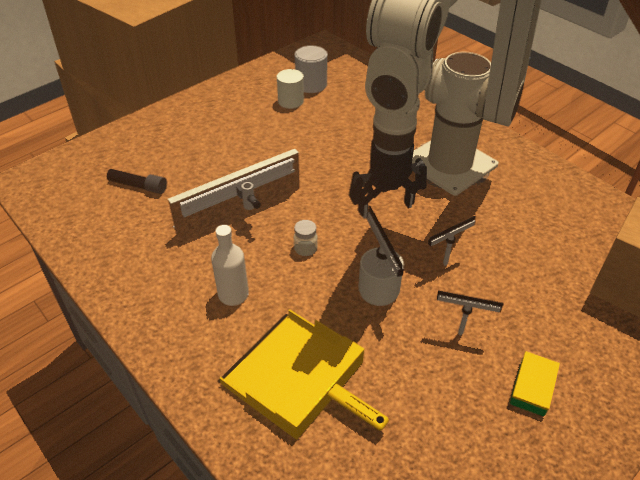

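Run:
```python
from h import *
import pickle
from scipy.optimize import least_squares
np.set_printoptions(precision=4,suppress=True)
cm={n:arm.camera_model(n) for n in("top","scene")};cm["wrist"]=pickle.load(open("w1.pkl","rb"))
obs=[("top",(212,253.7),1),("top",(318.5,297),-1),("scene",(369.6,206),-1),("scene",(402.5,268.2),1),("wrist",(318.5,77),1),("wrist",(316,405),-1)]
def pose(p):
    R=Ro.from_rotvec([p[3],p[4],0])*Ro.from_euler("z",p[2]); return R.as_matrix(),np.array([p[0],p[1],.008])
def res(p,pr=True):
    R,o=pose(p);r=[]
    for n,px,s in obs: r+=list(proj(n,[o+R@np.array([s*p[5],0,.171])],cm[n])[0]-px)
    return r+[(p[0]-.4667)/.003,(p[1]-.1808)/.003]
s=least_squares(res,[.4667,.1808,1.16,0,0,.085]);p=s.x;R,o=pose(p)
print(p,s.fun.round(1));print("z axis",R[:,2],"deg",np.degrees(np.arccos(R[2,2])))
c,n=np.cos(p[2]),np.sin(p[2])
print("lean along",R[:,2]@[c,n,0],"across",R[:,2]@[-n,c,0]);print("channel",o+R@[0,0,.147],"top",o+R@[0,0,.157])
```

```text
[ 0.4652  0.1776  1.1465 -0.0178  0.009   0.0867] [-0.2 -0.3 -1.4  1.1 -0.4 -0.5 -1.2 -2.8 -0.2 -0.5  0.5  0.1 -0.5 -1.1]
z axis [0.009  0.0178 0.9998] deg 1.1445848199306397
lean along 0.019955609741335104 across -0.0008899680706034734
channel [0.4666 0.1802 0.155 ] top [0.4667 0.1804 0.165 ]
```

```bash
python3 -c "
from h import *
plan([.4666,.1803,.152],-.4243,5)"
```

```text
[0.0173, 0.0002, -0.0004] 0.0015
[0.0173, 0.0002, -0.0004] 0.0015
[0.0173, 0.0002, -0.0004] 0.0015
[0.0173, 0.0002, -0.0004] 0.0015
[0.0173, 0.0002, -0.0004] 0.0015
total [-0.00157045  0.00192757 -0.08640273] -0.007427341646268015
```

arm_command([
  {"grip": 0.085, "slide": [0.017, 0.0005, -0.0005], "yaw": 0.0015},
  {"grip": 0.085, "slide": [0.017, 0.0005, -0.0005], "yaw": 0.0015},
  {"grip": 0.085, "slide": [0.017, 0.0005, -0.0005], "yaw": 0.0015},
  {"grip": 0.085, "slide": [0.017, 0.0005, -0.0005], "yaw": 0.0015},
  {"grip": 0.085, "slide": [0.012, 0, 0], "yaw": 0.0015},
  {"grip": 0.085, "slide": [0, 0, 0], "yaw": 0},
])

```text
time_s: 2.45
tcp_pos: [0.4637, 0.1848, 0.1574]
orientation: [-1.762, 1.564, -2.176]
force: [-0.4, -0.5, -0.2]
width: 0.0851
```

```bash
python3 -c "
from h import *
st()
plan([.4666,.1803,.152],-.4243,1)
cv2.imwrite('pics/w2.png',arm.snapshot('wrist')[:,:,::-1])"
```

```text
t 2.45 p [0.4637 0.1848 0.1574] az -0.4139 F [-0.38 -0.51 -0.19] M [ 0.002  0.011 -0.011] w 0.0851 q [ 0.38  0.3  -0.14  1.14 -0.    2.37] tilt [-0.0038 -0.0056 -1.    ]
[0.0054, -0.003, 0.0044] 0.0104
total [ 0.00285332 -0.00451328 -0.00535981] -0.010429113745431096
```

View pics/w2.png

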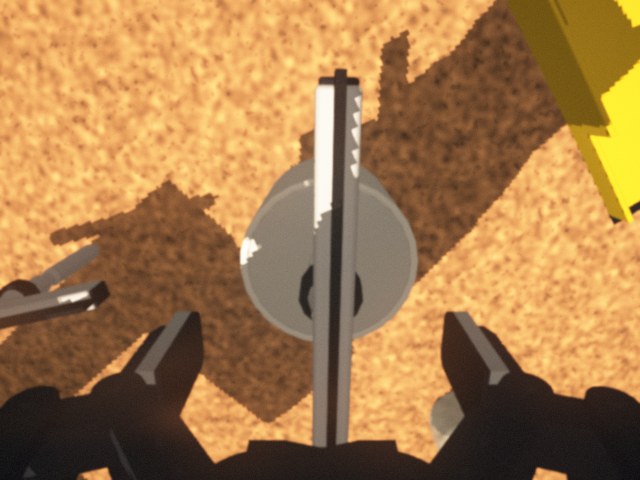

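arm_command([
  {"grip": 0.085, "slide": [0.0015, -0.0015, 0.0022], "yaw": 0.007},
  {"grip": 0.085, "slide": [0.0015, -0.0015, 0.0022], "yaw": 0.005},
  {"grip": 0.085, "slide": [0, 0, 0], "yaw": 0},
])

```text
time_s: 2.8
tcp_pos: [0.4681, 0.1812, 0.1574]
orientation: [-0.886, 1.567, -1.311]
force: [-0.8, -0.1, -0.4]
width: 0.085
```

```bash
python3 -c "
from h import *
st()
plan([.4666,.1803,.152],-.4243,1)
cv2.imwrite('pics/w3.png',arm.snapshot('wrist')[:,:,::-1])"
```

```text
t 2.8 p [0.4681 0.1812 0.1574] az -0.4252 F [-0.82 -0.06 -0.38] M [-0.025 -0.017  0.047] w 0.085 q [ 0.37  0.3  -0.14  1.13 -0.    2.37] tilt [ 0.001  -0.0038 -1.    ]
[0.0054, -0.0015, -0.001] -0.0009
total [-0.0015108  -0.00093111 -0.00535535] 0.0008591713708816506
```

View pics/w3.png

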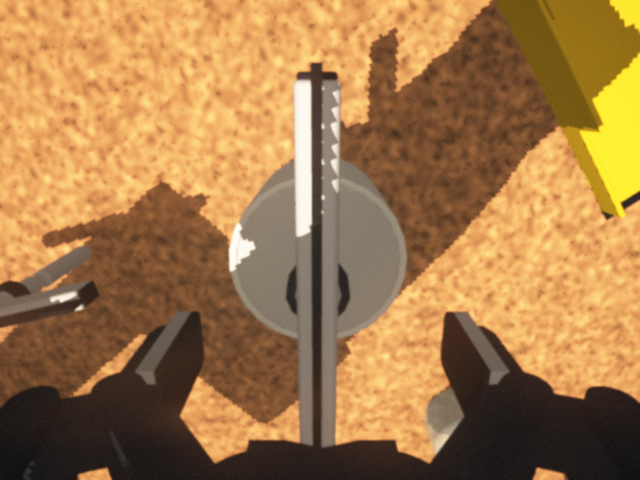

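arm_command([
  {"grip": 0.085, "slide": [0.005, -0.001, -0.0005], "yaw": 0},
  {"grip": 0.085, "slide": [0, 0, 0], "yaw": 0},
])

```text
time_s: 3.05
tcp_pos: [0.4677, 0.1805, 0.1528]
orientation: [-0.455, 1.567, -0.881]
force: [-0.5, 1.0, -0.2]
width: 0.0849
```

```bash
python3 -c "
from h import *
st()"
```

```text
t 3.05 p [0.4677 0.1805 0.1528] az -0.4255 F [-0.47  1.03 -0.17] M [-0.033 -0.004  0.037] w 0.0849 q [ 0.37  0.3  -0.15  1.12 -0.    2.37] tilt [ 0.0025 -0.003  -1.    ]
```

Close the gripper.

arm_command([
  {"grip": 0.0, "slide": [0, 0, 0], "yaw": 0},
  {"grip": 0.0, "slide": [0, 0, 0], "yaw": 0},
  {"grip": 0.0, "slide": [0, 0, 0], "yaw": 0},
  {"grip": 0.0, "slide": [0, 0, 0], "yaw": 0},
  {"grip": 0.0, "slide": [0, 0, 0], "yaw": 0},
  {"grip": 0.0, "slide": [0, 0, 0], "yaw": 0},
  {"grip": 0.0, "slide": [0, 0, 0], "yaw": 0},
  {"grip": 0.0, "slide": [0, 0, 0], "yaw": 0},
], newtons=40)

```text
time_s: 3.85
tcp_pos: [0.4673, 0.1807, 0.153]
orientation: [-0.532, 1.568, -0.957]
force: [0.4, 0.4, 0.7]
width: 0.0131
```

```bash
python3 -c "
from h import *
st()
cv2.imwrite('pics/w4.png',arm.snapshot('wrist')[:,:,::-1])"
```

```text
t 3.85 p [0.4673 0.1807 0.153 ] az -0.4253 F [0.43 0.45 0.67] M [ 0.075  0.153 -0.028] w 0.0131 q [ 0.37  0.3  -0.15  1.12 -0.    2.37] tilt [ 0.0017 -0.0024 -1.    ]
```

View pics/w4.png

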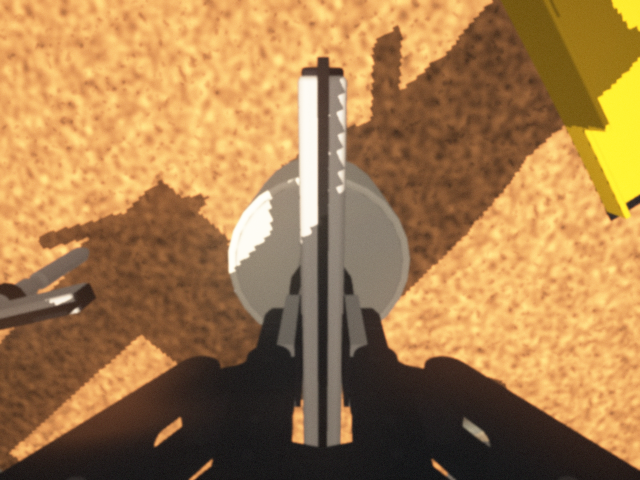

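arm_command([
  {"grip": 0.0, "slide": [-0.008, 0, 0], "yaw": 0},
  {"grip": 0.0, "slide": [-0.012, 0, 0], "yaw": 0},
  {"grip": 0.0, "slide": [-0.012, 0, 0], "yaw": 0},
  {"grip": 0.0, "slide": [-0.012, 0, 0], "yaw": 0},
])

```text
time_s: 4.3
tcp_pos: [0.4655, 0.1797, 0.1962]
orientation: [-1.777, 1.564, -2.203]
force: [1.6, 0.7, -1.7]
width: 0.0131
```

```bash
python3 -c "
from h import *
st();plan([.4673,.1807,.3],-.4255,8)"
```

```text
t 4.3 p [0.4655 0.1797 0.1962] az -0.4256 F [ 1.62  0.66 -1.74] M [ 0.062 -0.131  0.034] w 0.0131 q [ 0.37  0.27 -0.07  1.24 -0.    2.37] tilt [-0.0043 -0.0058 -1.    ]
[-0.013, 0.0002, 0.0002] -0.0
[-0.013, 0.0002, 0.0002] -0.0
[-0.013, 0.0002, 0.0002] -0.0
[-0.013, 0.0002, 0.0002] -0.0
[-0.013, 0.0002, 0.0002] -0.0
[-0.013, 0.0002, 0.0002] -0.0
[-0.013, 0.0002, 0.0002] -0.0
[-0.013, 0.0002, 0.0002] -0.0
total [0.00178323 0.00096092 0.10383622] 8.904778896079435e-05
```

arm_command([
  {"grip": 0.0, "slide": [-0.013, 0.0005, 0.0005], "yaw": 0},
  {"grip": 0.0, "slide": [-0.013, 0.0005, 0.0005], "yaw": 0},
  {"grip": 0.0, "slide": [-0.013, 0.0005, 0.0005], "yaw": 0},
  {"grip": 0.0, "slide": [-0.014, 0, 0], "yaw": 0},
  {"grip": 0.0, "slide": [-0.014, 0, 0], "yaw": 0},
  {"grip": 0.0, "slide": [-0.014, 0, 0], "yaw": 0},
  {"grip": 0.0, "slide": [-0.014, 0, 0], "yaw": 0},
  {"grip": 0.0, "slide": [-0.01, 0, 0], "yaw": 0},
  {"grip": 0.0, "slide": [0, 0, 0], "yaw": 0},
])

```text
time_s: 5.2
tcp_pos: [0.468, 0.1801, 0.3081]
orientation: [-1.518, 1.562, -1.945]
force: [0.2, -0.2, -2.8]
width: 0.0128
```

Run:
```python
from h import *
st()
for n in ["scene","top"]: cv2.imwrite(f"pics/{n}5.png",arm.snapshot(n)[:,:,::-1])
```

```text
t 5.2 p [0.468  0.1801 0.3081] az -0.4262 F [ 0.25 -0.2  -2.78] M [ 0.04  -0.038  0.006] w 0.0128 q [ 0.37  0.23  0.17  1.52 -0.01  2.37] tilt [-0.0031 -0.008  -1.    ]
```

View pics/scene5.png

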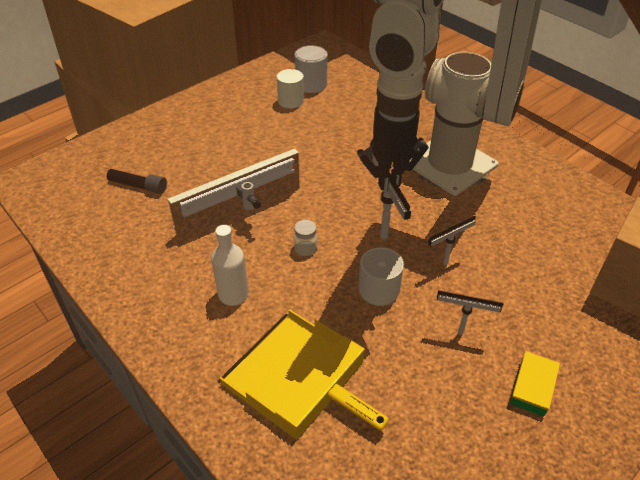

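View pics/top5.png

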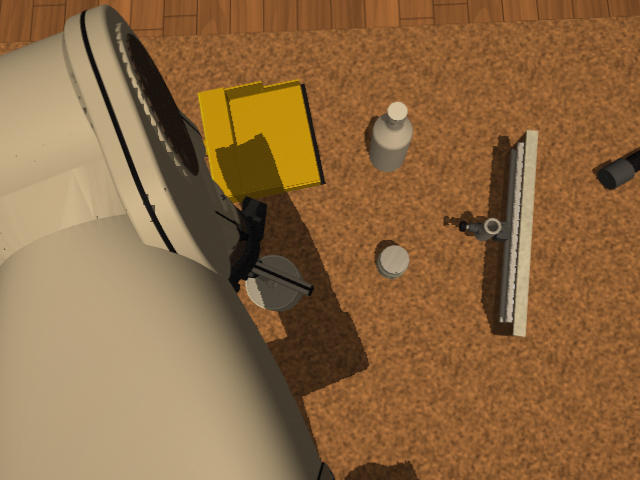

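```bash
python3 -c "
from h import *
plan([.54,-.170,.308],-1.724,12)"
```

```text
[-0.0001, -0.024, 0.0176] 0.1081
[-0.0001, -0.022, 0.0201] 0.1081
[-0.0001, -0.0197, 0.0223] 0.1081
[-0.0001, -0.0172, 0.0243] 0.1081
[-0.0001, -0.0145, 0.026] 0.1081
[-0.0001, -0.0116, 0.0274] 0.1081
[-0.0001, -0.0085, 0.0285] 0.1081
[-0.0001, -0.0054, 0.0293] 0.1081
[-0.0001, -0.0022, 0.0297] 0.1081
[-0.0001, 0.001, 0.0298] 0.1081
[-0.0001, 0.0042, 0.0295] 0.1081
[-0.0001, 0.0074, 0.0289] 0.1081
total [ 0.07259949 -0.34991042  0.00153686] -1.2977527019000696
```

arm_command([
  {"grip": 0.0, "slide": [0, -0.024, 0.0176], "yaw": 0.108},
  {"grip": 0.0, "slide": [0, -0.022, 0.02], "yaw": 0.108},
  {"grip": 0.0, "slide": [0, -0.02, 0.022], "yaw": 0.108},
  {"grip": 0.0, "slide": [0, -0.017, 0.024], "yaw": 0.108},
  {"grip": 0.0, "slide": [0, -0.0145, 0.026], "yaw": 0.108},
  {"grip": 0.0, "slide": [0, -0.0115, 0.0275], "yaw": 0.108},
  {"grip": 0.0, "slide": [0, -0.0085, 0.0285], "yaw": 0.108},
  {"grip": 0.0, "slide": [0, -0.0055, 0.029], "yaw": 0.108},
  {"grip": 0.0, "slide": [0, -0.002, 0.029], "yaw": 0.108},
  {"grip": 0.0, "slide": [0, 0.001, 0.029], "yaw": 0.108},
  {"grip": 0.0, "slide": [0, 0.004, 0.025], "yaw": 0.1},
  {"grip": 0.0, "slide": [0, 0, 0], "yaw": 0},
])

```text
time_s: 6.5
tcp_pos: [0.5238, -0.1467, 0.2937]
orientation: [-1.216, 1.539, -2.868]
force: [-0.7, -1.1, -2.6]
width: 0.013
```

Run:
```python
from h import *
st()
plan([.5435,-.1798,.300],-1.724,3)
for n in ["scene","top"]: cv2.imwrite(f"pics/{n}6.png",arm.snapshot(n)[:,:,::-1])
```

```text
t 6.5 p [ 0.5238 -0.1467  0.2937] az -1.6514 F [-0.67 -1.12 -2.55] M [-0.02 -0.02 -0.01] w 0.013 q [-0.26  0.34  0.28  1.54 -0.02  2.96] tilt [-0.0303 -0.0085 -0.9995]
[-0.0021, 0.0074, 0.0105] 0.0242
[-0.0021, 0.0077, 0.0103] 0.0242
[-0.0021, 0.0079, 0.0101] 0.0242
total [ 0.01974285 -0.03314953  0.00626899] -0.0726450041749338
```

View pics/scene6.png

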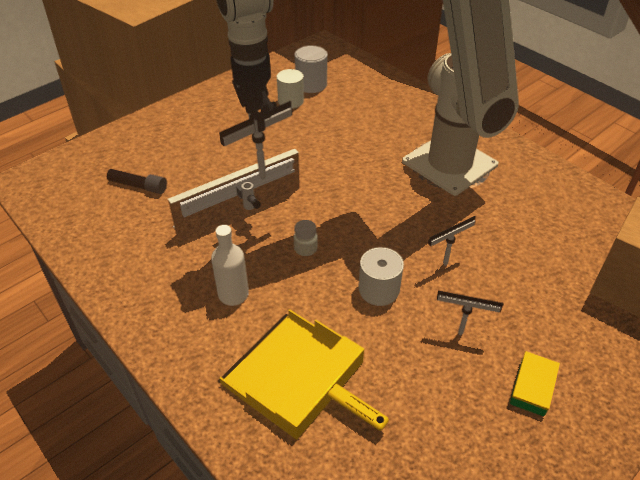

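View pics/top6.png

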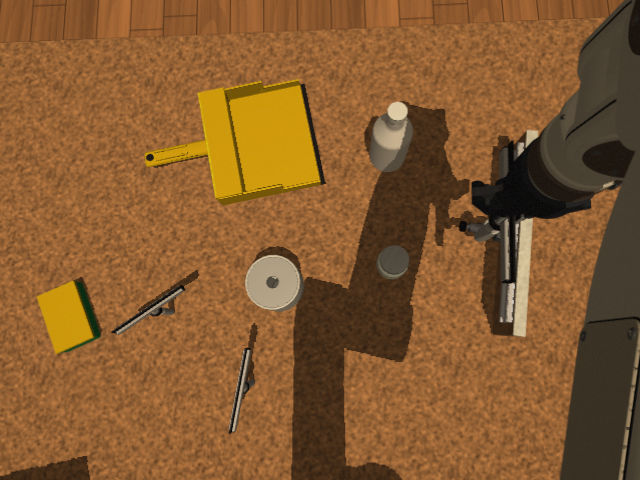

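arm_command([
  {"grip": 0.0, "slide": [-0.001, 0.004, 0.006], "yaw": 0.012},
  {"grip": 0.0, "slide": [-0.001, 0.004, 0.006], "yaw": 0.012},
  {"grip": 0.0, "slide": [-0.001, 0.004, 0.006], "yaw": 0.012},
  {"grip": 0.0, "slide": [-0.001, 0.004, 0.006], "yaw": 0.012},
  {"grip": 0.0, "slide": [0, 0.002, 0.003], "yaw": 0.01},
  {"grip": 0.0, "slide": [0, 0, 0], "yaw": 0},
  {"grip": 0.0, "slide": [0, 0, 0], "yaw": 0},
])

```text
time_s: 7.3
tcp_pos: [0.5402, -0.1716, 0.2977]
orientation: [-1.248, 1.539, -2.951]
force: [0.0, -0.4, -3.4]
width: 0.0131
```

Run:
```python
from h import *
st()
plan([.5435,-.1798,.300],-1.724,1)
```

```text
t 7.3 p [ 0.5402 -0.1716  0.2977] az -1.7027 F [ 0.03 -0.37 -3.37] M [ 0.035 -0.037 -0.022] w 0.0131 q [-0.3   0.39  0.36  1.57 -0.02  2.97] tilt [-0.0315 -0.0061 -0.9995]
[-0.0023, 0.0043, 0.0077] 0.0213
total [ 0.00325652 -0.00817439  0.00234931] -0.02126678930064063
```

arm_command([
  {"grip": 0.0, "slide": [0, 0, -0.04], "yaw": 0},
  {"grip": 0.0, "slide": [0, 0, 0], "yaw": 0},
  {"grip": 0.0, "slide": [0, 0, 0], "yaw": 0},
])

```text
time_s: 7.6
tcp_pos: [0.5454, -0.1311, 0.2971]
orientation: [-1.257, 1.539, -2.96]
force: [0.3, -0.0, -1.6]
width: 0.0129
```

Run:
```python
from h import *
st()
```

```text
t 7.6 p [ 0.5454 -0.1311  0.2971] az -1.7037 F [ 0.26 -0.04 -1.58] M [-0.025 -0.066  0.028] w 0.0129 q [-0.23  0.38  0.34  1.57 -0.01  3.05] tilt [-0.0317 -0.0058 -0.9995]
```

arm_command([
  {"grip": 0.0, "slide": [0, -0.04, 0], "yaw": 0},
  {"grip": 0.0, "slide": [0, 0, 0], "yaw": 0},
  {"grip": 0.0, "slide": [0, 0, 0], "yaw": 0},
])

```text
time_s: 7.9
tcp_pos: [0.5024, -0.1252, 0.2942]
orientation: [-1.353, 1.53, -3.056]
force: [0.6, 0.1, -2.1]
width: 0.0131
```

Run:
```python
from h import *
st()
```

```text
t 7.9 p [ 0.5024 -0.1252  0.2942] az -1.7028 F [ 0.59  0.07 -2.14] M [-0.01  -0.101  0.037] w 0.0131 q [-0.24  0.29  0.22  1.53 -0.01  3.04] tilt [-0.0409 -0.0035 -0.9992]
```

arm_command([
  {"grip": 0.0, "slide": [0, 0.045, 0], "yaw": 0},
  {"grip": 0.0, "slide": [0, 0, 0], "yaw": 0},
  {"grip": 0.0, "slide": [0, 0, 0], "yaw": 0},
])

```text
time_s: 8.2
tcp_pos: [0.5454, -0.1318, 0.2875]
orientation: [-1.42, 1.518, -3.125]
force: [-0.2, 0.4, -2.2]
width: 0.0131
```

Run:
```python
from h import *
st()
```

```text
t 8.2 p [ 0.5454 -0.1318  0.2875] az -1.7042 F [-0.25  0.37 -2.19] M [ 0.002 -0.083  0.015] w 0.0131 q [-0.23  0.4   0.34  1.57 -0.01  3.05] tilt [-5.240e-02 -9.000e-04 -9.986e-01]
```

arm_command([
  {"grip": 0.0, "slide": [0, -0.003, 0], "yaw": 0},
  {"grip": 0.0, "slide": [0, -0.006, 0], "yaw": 0},
  {"grip": 0.0, "slide": [0, -0.008, 0], "yaw": 0},
  {"grip": 0.0, "slide": [0, -0.008, 0], "yaw": 0},
  {"grip": 0.0, "slide": [0, -0.008, 0], "yaw": 0},
  {"grip": 0.0, "slide": [0, -0.006, 0], "yaw": 0},
  {"grip": 0.0, "slide": [0, -0.003, 0], "yaw": 0},
  {"grip": 0.0, "slide": [0, 0, 0], "yaw": 0},
])

```text
time_s: 9.0
tcp_pos: [0.4993, -0.1261, 0.2946]
orientation: [-1.369, 1.527, -3.075]
force: [-0.4, -0.0, -2.7]
width: 0.013
```

Run:
```python
from h import *
st()
```

```text
t 9.0 p [ 0.4993 -0.1261  0.2946] az -1.7052 F [-0.36 -0.01 -2.71] M [ 0.01  -0.103  0.001] w 0.013 q [-0.24  0.29  0.21  1.53 -0.01  3.04] tilt [-0.0436 -0.0029 -0.999 ]
```

arm_command([
  {"grip": 0.0, "slide": [0, 0.002, 0], "yaw": 0},
  {"grip": 0.0, "slide": [0, 0.004, 0], "yaw": 0},
  {"grip": 0.0, "slide": [0, 0.005, 0], "yaw": 0},
  {"grip": 0.0, "slide": [0, 0.005, 0], "yaw": 0},
  {"grip": 0.0, "slide": [0, 0.005, 0], "yaw": 0},
  {"grip": 0.0, "slide": [0, 0.005, 0], "yaw": 0},
  {"grip": 0.0, "slide": [0, 0.005, 0], "yaw": 0},
  {"grip": 0.0, "slide": [0, 0.005, 0], "yaw": 0},
  {"grip": 0.0, "slide": [0, 0.004, 0], "yaw": 0},
  {"grip": 0.0, "slide": [0, 0.002, 0], "yaw": 0},
  {"grip": 0.0, "slide": [0, 0, 0], "yaw": 0},
])

```text
time_s: 10.1
tcp_pos: [0.5464, -0.1324, 0.291]
orientation: [-1.378, 1.526, -3.083]
force: [0.4, -0.3, -1.7]
width: 0.0131
```

Run:
```python
from h import *
st()
```

```text
t 10.1 p [ 0.5464 -0.1324  0.291 ] az -1.7049 F [ 0.36 -0.29 -1.67] M [ 0.007 -0.066 -0.013] w 0.0131 q [-0.23  0.39  0.35  1.57 -0.01  3.05] tilt [-0.0445 -0.0026 -0.999 ]
```

arm_command([
  {"grip": 0.0, "slide": [0, -0.015, 0], "yaw": 0},
  {"grip": 0.0, "slide": [0, -0.015, 0], "yaw": 0},
  {"grip": 0.0, "slide": [0, -0.015, 0], "yaw": 0},
  {"grip": 0.0, "slide": [0, 0, 0], "yaw": 0},
  {"grip": 0.0, "slide": [0, 0, 0], "yaw": 0},
])

```text
time_s: 10.6
tcp_pos: [0.5003, -0.1262, 0.293]
orientation: [-1.376, 1.526, -3.081]
force: [-0.1, 0.6, -2.7]
width: 0.0131
```

Run:
```python
from h import *
st()
```

```text
t 10.6 p [ 0.5003 -0.1262  0.293 ] az -1.7049 F [-0.07  0.62 -2.68] M [ 0.059 -0.085  0.011] w 0.0131 q [-0.24  0.29  0.21  1.53 -0.01  3.04] tilt [-0.0444 -0.0027 -0.999 ]
```

arm_command([
  {"grip": 0.0, "slide": [0, 0.009, 0], "yaw": 0},
  {"grip": 0.0, "slide": [0, 0.009, 0], "yaw": 0},
  {"grip": 0.0, "slide": [0, 0.009, 0], "yaw": 0},
  {"grip": 0.0, "slide": [0, 0.009, 0], "yaw": 0},
  {"grip": 0.0, "slide": [0, 0.009, 0], "yaw": 0},
  {"grip": 0.0, "slide": [0, 0, 0], "yaw": 0},
])

```text
time_s: 11.2
tcp_pos: [0.5524, -0.1331, 0.2895]
orientation: [-1.368, 1.528, -3.073]
force: [-0.6, 0.1, -2.2]
width: 0.0133
```

Run:
```python
from h import *
st()
```

```text
t 11.2 p [ 0.5524 -0.1331  0.2895] az -1.7044 F [-0.56  0.09 -2.18] M [-0.04   0.011  0.012] w 0.0133 q [-0.23  0.4   0.36  1.57 -0.01  3.05] tilt [-0.0426 -0.0029 -0.9991]
```

Run:
```python
from h import *
plan([.5528,-.181,.292],-1.724,8)
```

```text
[-0.0003, 0.0008, 0.0059] 0.0025
[-0.0003, 0.0009, 0.0059] 0.0025
[-0.0003, 0.0009, 0.0059] 0.0025
[-0.0003, 0.0009, 0.0059] 0.0025
[-0.0003, 0.0009, 0.0059] 0.0025
[-0.0003, 0.0009, 0.0059] 0.0025
[-0.0003, 0.0009, 0.0059] 0.0025
[-0.0003, 0.0009, 0.0059] 0.0025
total [ 0.00037574 -0.04785014  0.00250284] -0.019617683442158196
```

arm_command([
  {"grip": 0.0, "slide": [-0.0003, 0.001, 0.003], "yaw": 0.003},
  {"grip": 0.0, "slide": [-0.0003, 0.001, 0.006], "yaw": 0.003},
  {"grip": 0.0, "slide": [-0.0003, 0.001, 0.007], "yaw": 0.003},
  {"grip": 0.0, "slide": [-0.0003, 0.001, 0.007], "yaw": 0.003},
  {"grip": 0.0, "slide": [-0.0003, 0.001, 0.007], "yaw": 0.003},
  {"grip": 0.0, "slide": [-0.0003, 0.001, 0.007], "yaw": 0.003},
  {"grip": 0.0, "slide": [-0.0003, 0.001, 0.006], "yaw": 0.002},
  {"grip": 0.0, "slide": [0, 0, 0.003], "yaw": 0},
  {"grip": 0.0, "slide": [0, 0, 0], "yaw": 0},
  {"grip": 0.0, "slide": [0, 0, 0], "yaw": 0},
], newtons=30)

```text
time_s: 12.2
tcp_pos: [0.5524, -0.1851, 0.2915]
orientation: [-1.346, 1.527, -3.074]
force: [0.0, 0.1, -2.1]
width: 0.0135
```

Run:
```python
from h import *
st()
for n in ["scene","wrist","top"]: cv2.imwrite(f"pics/{n}7.png",arm.snapshot(n)[:,:,::-1])
im=cv2.imread("pics/scene7.png")[90:220,200:310];cv2.imwrite("pics/c7.png",cv2.resize(im,None,fx=6,fy=6*0.75,interpolation=cv2.INTER_CUBIC) if 0 else cv2.resize(im,None,fx=4.5,fy=4.5,interpolation=cv2.INTER_CUBIC))
```

```text
t 12.2 p [ 0.5524 -0.1851  0.2915] az -1.7281 F [ 0.02  0.09 -2.13] M [-0.003 -0.071 -0.001] w 0.0135 q [-0.31  0.43  0.41  1.59 -0.02  2.98] tilt [-0.044 -0.003 -0.999]
```

View pics/c7.png

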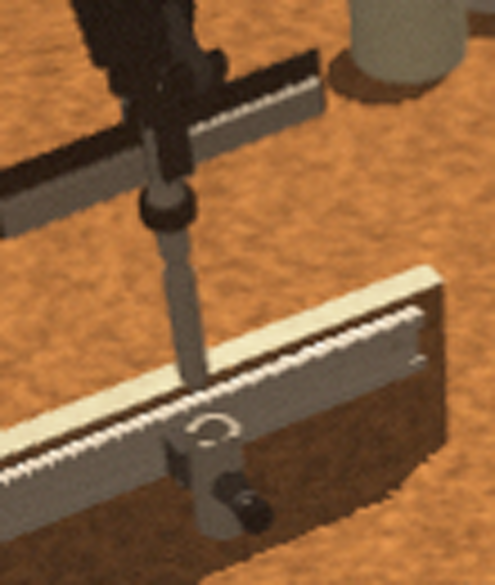

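View pics/wrist7.png

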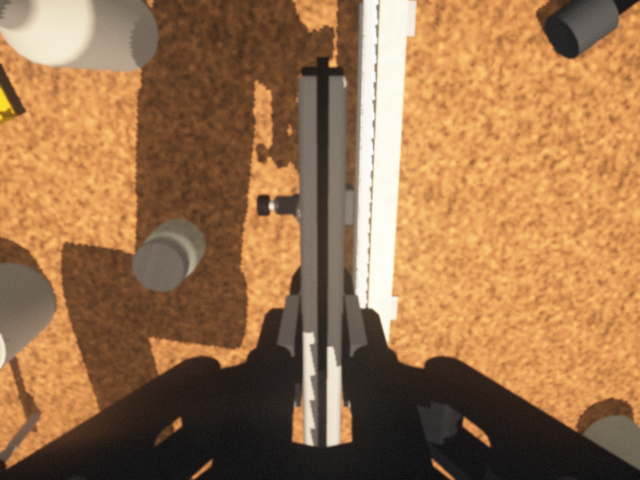

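View pics/top7.png

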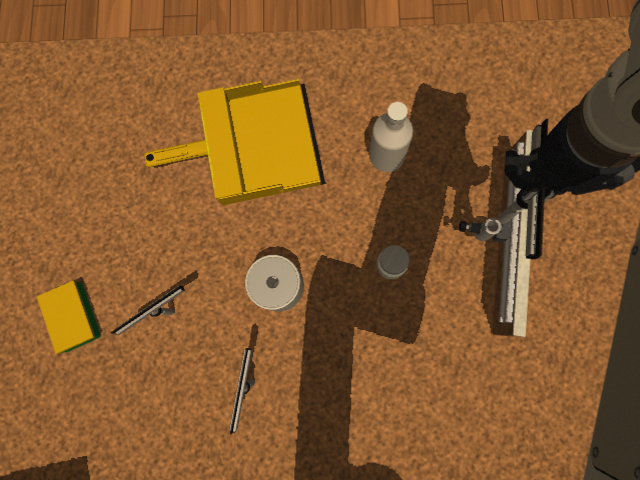

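Run:
```python
from h import *
im=cv2.imread("pics/top7.png")[180:250,470:560];cv2.imwrite("pics/c8.png",cv2.convertScaleAbs(cv2.resize(im,None,fx=8,fy=8,interpolation=cv2.INTER_CUBIC),alpha=1.5,beta=20))
np.set_printoptions(precision=4,suppress=True)
print(onz("scene",(243.8,175.6),.1465))
p=np.array([.5524,-.1851,.2915])
u=np.array([.5433,-.1799,.1465]);print(proj("scene",[u]),proj("top",[u]))
```

```text
[ 0.5451 -0.1863  0.1465]
[[246.1286 176.6094]] [[497.502  222.5008]]
```

View pics/c8.png

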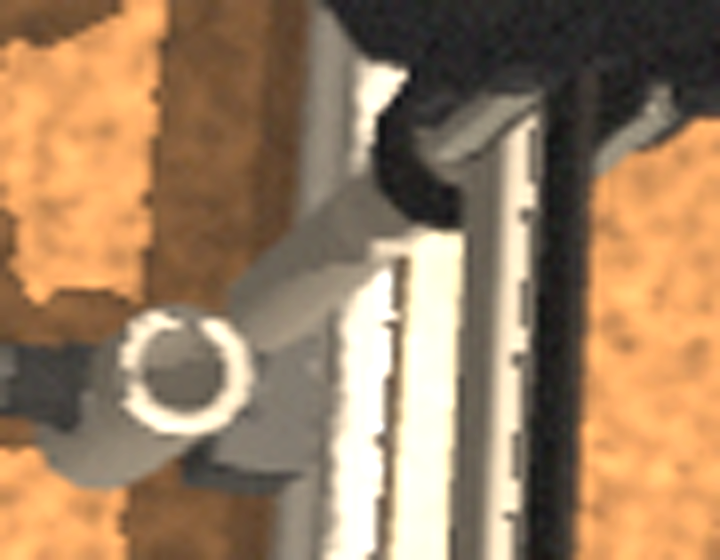

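Run:
```python
from h import *
np.set_printoptions(precision=4,suppress=True)
for a in [(501.3,220.3)]:
  for b in [(243.8,175.6),(243.8,176.2)]: 
    X=tri([("top",a),("scene",b)]);print(X,proj("top",[X]),proj("scene",[X]))
print(onz("top",(501.3,220.3),.1465))
# rail frame offset
ex=np.array([np.cos(-.153),np.sin(-.153)]);ey=np.array([-ex[1],ex[0]])
for t in [onz("top",(501.3,220.3),.1465),onz("scene",(243.8,175.6),.1465)]:
  d=t[:2]-[.5433,-.1799];print("rail dx,dy",d@ex,d@ey)
```

```text
[ 0.5461 -0.1853  0.1479] [[501.1309 220.4409]] [[243.6653 175.5463]]
[ 0.5463 -0.1857  0.1461] [[501.003  220.5472]] [[243.5633 176.1056]]
[ 0.5466 -0.186   0.1465]
rail dx,dy 0.004212826394197185 -0.005548606116132988
rail dx,dy 0.0027519308770495242 -0.006091172046474778
```

arm_command([
  {"grip": 0.0, "slide": [0.003, -0.002, -0.003], "yaw": 0},
  {"grip": 0.0, "slide": [0.004, -0.0015, -0.003], "yaw": 0},
  {"grip": 0.0, "slide": [0.004, 0, 0], "yaw": 0},
  {"grip": 0.0, "slide": [0, 0, 0], "yaw": 0},
  {"grip": 0.0, "slide": [0, 0, 0], "yaw": 0},
], newtons=30)

```text
time_s: 12.85
tcp_pos: [0.549, -0.1764, 0.2792]
orientation: [-1.357, 1.526, -3.083]
force: [0.2, 0.2, -3.1]
width: 0.0129
```

Run:
```python
from h import *
st()
for n in ["scene","top"]: cv2.imwrite(f"pics/{n}8.png",arm.snapshot(n)[:,:,::-1])
a=cv2.imread("pics/scene8.png")[150:210,215:275];b=cv2.imread("pics/top8.png")[190:250,470:530]
im=np.hstack([cv2.convertScaleAbs(cv2.resize(c,None,fx=6.5,fy=6.5,interpolation=cv2.INTER_CUBIC),alpha=1.4,beta=15) for c in(a,b)]);cv2.imwrite("pics/c9.png",im)
```

```text
t 12.85 p [ 0.549  -0.1764  0.2792] az -1.7256 F [ 0.23  0.21 -3.11] M [-0.043 -0.061  0.038] w 0.0129 q [-0.3   0.42  0.36  1.55 -0.02  2.99] tilt [-0.0449 -0.0026 -0.999 ]
```

View pics/c9.png

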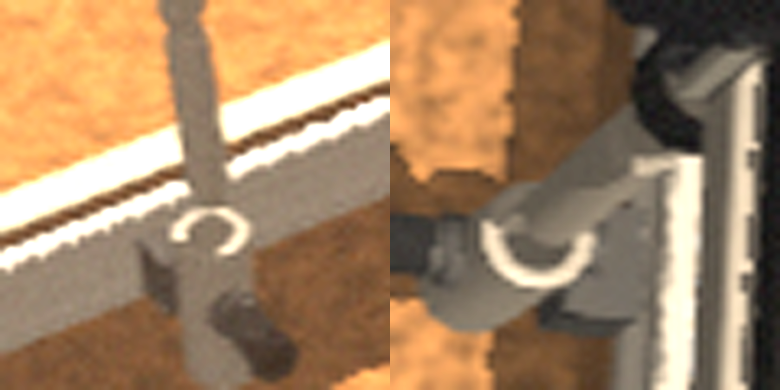

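arm_command([
  {"grip": 0.0, "slide": [0.003, 0.0005, 0.0025], "yaw": 0},
  {"grip": 0.0, "slide": [0, 0, 0], "yaw": 0},
  {"grip": 0.0, "slide": [0, 0, 0], "yaw": 0},
], newtons=30)

```text
time_s: 13.25
tcp_pos: [0.5493, -0.1797, 0.2763]
orientation: [-1.348, 1.527, -3.074]
force: [0.4, -0.4, -2.6]
width: 0.0132
```

```bash
cat > look.py <<'E'
from h import *
import sys
k=sys.argv[1]
st()
for n in ["scene","top"]: cv2.imwrite(f"pics/{n}{k}.png",arm.snapshot(n)[:,:,::-1])
a=cv2.imread(f"pics/scene{k}.png")[150:210,215:275];b=cv2.imread(f"pics/top{k}.png")[190:250,470:530]
im=np.hstack([cv2.convertScaleAbs(cv2.resize(c,None,fx=6.5,fy=6.5,interpolation=cv2.INTER_CUBIC),alpha=1.4,beta=15) for c in(a,b)]);cv2.imwrite(f"pics/d{k}.png",im)
E
python3 look.py 9
```

```text
t 13.25 p [ 0.5493 -0.1797  0.2763] az -1.7261 F [ 0.4  -0.37 -2.6 ] M [ 0.008 -0.094  0.001] w 0.0132 q [-0.31  0.42  0.36  1.55 -0.02  2.99] tilt [-0.0441 -0.003  -0.999 ]
```

View pics/d9.png

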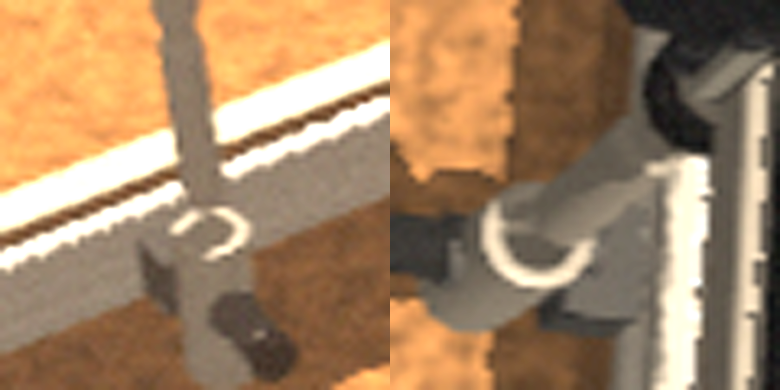

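Run:
```python
from h import *
X=[[.5429,-.1804,.1313],[.5433,-.1799,.12],[.5433,-.1799,.1313]]
a=proj("scene",X);b=proj("top",X)
print((a-[215,150])*6.5);print((b-[470,190])*6.5+[390,0])
```

```text
[[205.94204979 204.68296954]
 [208.51501054 230.0041962 ]
 [205.89706932 205.85986452]]
[[552.2751652  225.95281661]
 [536.61805218 233.87419126]
 [550.06520549 224.41173617]]
```

arm_command([
  {"grip": 0.0, "slide": [0.003, 0, 0], "yaw": 0},
  {"grip": 0.0, "slide": [0.003, 0, 0], "yaw": 0},
  {"grip": 0.0, "slide": [0.003, 0, 0], "yaw": 0},
  {"grip": 0.0, "slide": [0.003, 0, 0], "yaw": 0},
  {"grip": 0.0, "slide": [0, 0, 0], "yaw": 0},
], newtons=30)

```text
time_s: 13.85
tcp_pos: [0.5486, -0.1796, 0.263]
orientation: [-1.352, 1.526, -3.078]
force: [-0.2, -0.2, -2.6]
width: 0.013
```

```bash
python3 look.py 10
```

```text
t 13.85 p [ 0.5486 -0.1796  0.263 ] az -1.7261 F [-0.21 -0.2  -2.6 ] M [-0.047 -0.017 -0.016] w 0.013 q [-0.31  0.43  0.33  1.51 -0.02  2.99] tilt [-0.0445 -0.0028 -0.999 ]
```

View pics/d10.png

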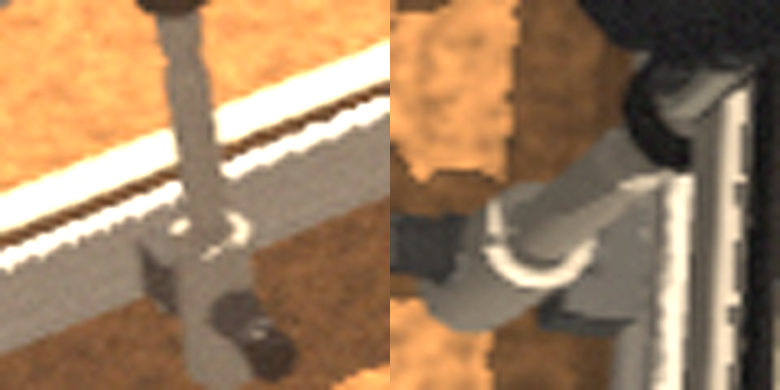

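Run:
```python
from h import *
a=cv2.imread("pics/scene10.png")[170:202,230:262];b=cv2.imread("pics/top10.png")[210:242,476:508]
im=np.hstack([cv2.convertScaleAbs(cv2.resize(c,None,fx=12,fy=12,interpolation=cv2.INTER_LANCZOS4),alpha=1.8,beta=20) for c in(a,b)]);cv2.imwrite("pics/e10.png",im)
X=[[.5433,-.1799,.12]];print((proj("scene",X)-[230,170])*12,(proj("top",X)-[476,210])*12+[384,0])
```

```text
[[204.95078869 184.62313145]] [[582.67948096 191.7677377 ]]
```

View pics/e10.png

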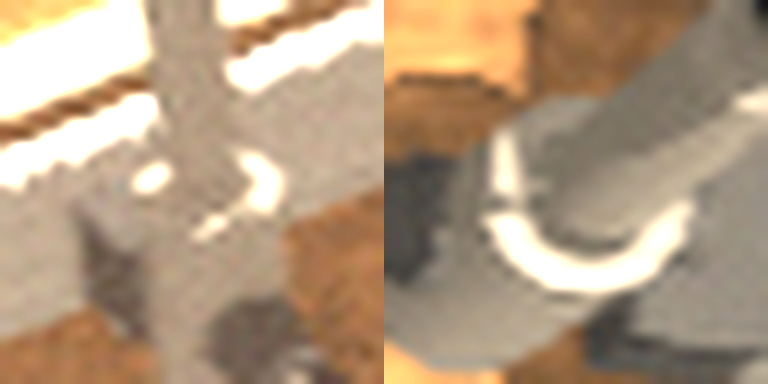

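arm_command([
  {"grip": 0.0, "slide": [0.0025, 0, 0], "yaw": 0},
  {"grip": 0.0, "slide": [0.0025, 0, 0], "yaw": 0},
  {"grip": 0.0, "slide": [0, 0, 0], "yaw": 0},
], newtons=25)

```text
time_s: 14.25
tcp_pos: [0.5488, -0.1797, 0.2585]
orientation: [-1.339, 1.528, -3.065]
force: [-0.3, -0.3, -1.6]
width: 0.0132
```

```bash
python3 -c "
from h import *
st()"
```

```text
t 14.25 p [ 0.5488 -0.1797  0.2585] az -1.726 F [-0.28 -0.33 -1.57] M [ 0.034 -0.065 -0.002] w 0.0132 q [-0.31  0.43  0.31  1.5  -0.02  2.99] tilt [-0.0431 -0.0033 -0.9991]
```

arm_command([
  {"grip": 0.0, "slide": [0.0025, 0, 0], "yaw": 0},
  {"grip": 0.0, "slide": [0.0025, 0, 0], "yaw": 0},
  {"grip": 0.0, "slide": [0, 0, 0], "yaw": 0},
], newtons=25)

```text
time_s: 14.55
tcp_pos: [0.5486, -0.1798, 0.2531]
orientation: [-1.338, 1.528, -3.065]
force: [0.5, -0.1, -2.5]
width: 0.0134
```

```bash
python3 look.py 11
python3 - <<'E'
from h import *
a=cv2.imread("pics/scene11.png")[170:202,230:262];b=cv2.imread("pics/top11.png")[210:242,476:508]
im=np.hstack([cv2.convertScaleAbs(cv2.resize(c,None,fx=12,fy=12,interpolation=cv2.INTER_LANCZOS4),alpha=1.8,beta=20) for c in(a,b)]);cv2.imwrite("pics/e11.png",im)
E
```

```text
t 14.55 p [ 0.5486 -0.1798  0.2531] az -1.726 F [ 0.47 -0.1  -2.47] M [ 0.    -0.012 -0.005] w 0.0134 q [-0.31  0.43  0.3   1.49 -0.02  2.99] tilt [-0.043  -0.0033 -0.9991]
```

View pics/e11.png

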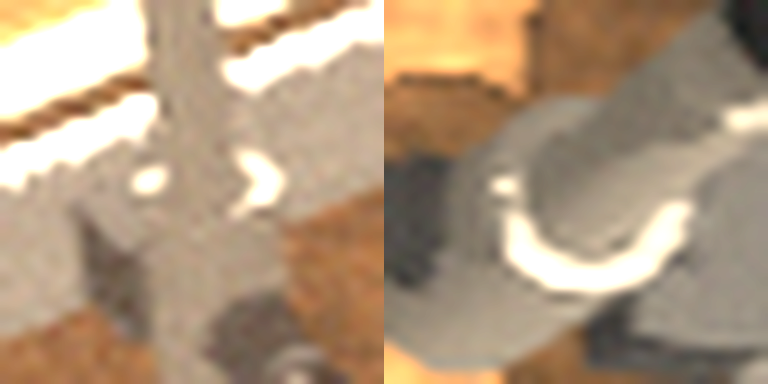

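arm_command([
  {"grip": 0.0, "slide": [0.0025, -0.0003, 0], "yaw": 0},
  {"grip": 0.0, "slide": [0.0025, -0.0003, 0], "yaw": 0},
  {"grip": 0.0, "slide": [0, 0, 0], "yaw": 0},
], newtons=20)

```text
time_s: 14.95
tcp_pos: [0.5479, -0.1798, 0.2482]
orientation: [-1.33, 1.528, -3.057]
force: [0.3, 0.7, -2.6]
width: 0.0131
```

```bash
python3 -c "
from h import *
st()"
```

```text
t 14.95 p [ 0.5479 -0.1798  0.2482] az -1.726 F [ 0.33  0.67 -2.62] M [ 0.062 -0.024  0.012] w 0.0131 q [-0.31  0.42  0.29  1.47 -0.02  2.99] tilt [-0.0421 -0.0036 -0.9991]
```

arm_command([
  {"grip": 0.0, "slide": [0, -0.0015, 0], "yaw": 0},
  {"grip": 0.0, "slide": [0, -0.0015, 0], "yaw": 0},
  {"grip": 0.0, "slide": [0, 0, 0], "yaw": 0},
], newtons=20)

```text
time_s: 15.25
tcp_pos: [0.5462, -0.1793, 0.2486]
orientation: [-1.32, 1.532, -3.047]
force: [1.7, -0.9, -2.7]
width: 0.013
```

```bash
python3 -c "
from h import *
st()"
```

```text
t 15.25 p [ 0.5462 -0.1793  0.2486] az -1.726 F [ 1.72 -0.88 -2.67] M [ 0.036 -0.442 -0.011] w 0.013 q [-0.31  0.42  0.28  1.47 -0.02  2.99] tilt [-0.0386 -0.0037 -0.9992]
```

arm_command([
  {"grip": 0.0, "slide": [0, -0.0015, 0], "yaw": 0},
  {"grip": 0.0, "slide": [0, -0.0015, 0], "yaw": 0},
  {"grip": 0.0, "slide": [0, -0.001, 0], "yaw": 0},
  {"grip": 0.0, "slide": [0, 0, 0], "yaw": 0},
], newtons=20)

```text
time_s: 15.65
tcp_pos: [0.5438, -0.1788, 0.2492]
orientation: [-1.297, 1.536, -3.023]
force: [2.3, -0.9, -3.3]
width: 0.0129
```

```bash
python3 look.py 12
```

```text
t 15.65 p [ 0.5438 -0.1788  0.2492] az -1.7257 F [ 2.25 -0.91 -3.33] M [-0.044 -0.814 -0.002] w 0.0129 q [-0.31  0.41  0.27  1.46 -0.01  2.99] tilt [-0.0342 -0.0041 -0.9994]
```

View pics/d12.png

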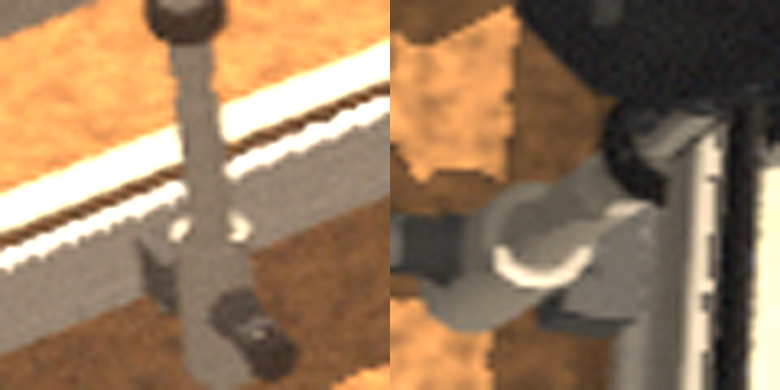

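Run:
```python
from h import *
X=[[.5433,-.1799,.12],[.5433,-.1799,.2135]]
print((proj("scene",X)-[215,150])*6.5,(proj("top",X)-[470,190])*6.5+[390,0])
```

```text
[[208.51501054 230.0041962 ]
 [186.07751411  21.94537249]] [[536.61805218 233.87419126]
 [660.60668018 146.6400068 ]]
```

arm_command([
  {"grip": 0.0, "slide": [0.0025, 0.0001, 0], "yaw": 0},
  {"grip": 0.0, "slide": [0.0025, 0.0001, 0], "yaw": 0},
  {"grip": 0.0, "slide": [0.0025, 0.0001, 0], "yaw": 0},
], newtons=25)

```text
time_s: 16.05
tcp_pos: [0.544, -0.1788, 0.2425]
orientation: [-1.283, 1.538, -3.009]
force: [1.0, 1.7, -0.8]
width: 0.0129
```

```bash
python3 -c "
from h import *
st()"
```

```text
t 16.05 p [ 0.544  -0.1788  0.2425] az -1.7257 F [ 1.01  1.7  -0.81] M [ 0.089 -0.678  0.04 ] w 0.0129 q [-0.31  0.41  0.25  1.44 -0.01  2.99] tilt [-0.0329 -0.0044 -0.9994]
```

arm_command([
  {"grip": 0.0, "slide": [0.0025, 0.0001, 0], "yaw": 0},
  {"grip": 0.0, "slide": [0.0025, 0.0001, 0], "yaw": 0},
], newtons=25)

```text
time_s: 16.25
tcp_pos: [0.5439, -0.1788, 0.2372]
orientation: [-1.282, 1.538, -3.008]
force: [1.6, -0.9, -0.5]
width: 0.0129
```

```bash
python3 -c "
from h import *
st()"
```

```text
t 16.25 p [ 0.5439 -0.1788  0.2372] az -1.7256 F [ 1.63 -0.88 -0.52] M [ 0.018 -0.625  0.047] w 0.0129 q [-0.31  0.41  0.24  1.43 -0.01  2.99] tilt [-0.0329 -0.0044 -0.9994]
```

arm_command([
  {"grip": 0.0, "slide": [0.0025, 0.0001, 0], "yaw": 0},
  {"grip": 0.0, "slide": [0.0025, 0.0001, 0], "yaw": 0},
], newtons=25)

```text
time_s: 16.45
tcp_pos: [0.5444, -0.1793, 0.2332]
orientation: [-1.23, 1.539, -2.956]
force: [1.1, -0.3, 3.1]
width: 0.0129
```

```bash
python3 -c "
from h import *
st()"
```

```text
t 16.45 p [ 0.5444 -0.1793  0.2332] az -1.7257 F [ 1.08 -0.26  3.07] M [-0.028 -0.428 -0.04 ] w 0.0129 q [-0.31  0.41  0.23  1.42 -0.01  2.99] tilt [-0.0308 -0.0058 -0.9995]
```

arm_command([
  {"grip": 0.0, "slide": [0.002, 0.0001, 0], "yaw": 0},
  {"grip": 0.0, "slide": [0.002, 0.0001, 0], "yaw": 0},
], newtons=30)

```text
time_s: 16.65
tcp_pos: [0.5446, -0.1794, 0.2302]
orientation: [-1.202, 1.541, -2.928]
force: [0.5, 0.2, 3.3]
width: 0.013
```

```bash
python3 -c "
from h import *
st()"
```

```text
t 16.65 p [ 0.5446 -0.1794  0.2302] az -1.7258 F [0.49 0.22 3.29] M [ 0.119 -0.226 -0.004] w 0.013 q [-0.31  0.41  0.22  1.41 -0.01  2.99] tilt [-0.0292 -0.0063 -0.9996]
```

arm_command([
  {"grip": 0.0, "slide": [0.0025, 0, 0], "yaw": 0},
  {"grip": 0.0, "slide": [0.0025, 0, 0], "yaw": 0},
])

```text
time_s: 16.85
tcp_pos: [0.5444, -0.1794, 0.2255]
orientation: [-1.194, 1.541, -2.92]
force: [0.6, 0.7, 2.4]
width: 0.0132
```

```bash
python3 look.py 13
```

```text
t 16.85 p [ 0.5444 -0.1794  0.2255] az -1.7258 F [0.62 0.67 2.42] M [ 0.122 -0.297 -0.029] w 0.0132 q [-0.31  0.41  0.21  1.4  -0.01  2.99] tilt [-0.0286 -0.0064 -0.9996]
```

View pics/d13.png

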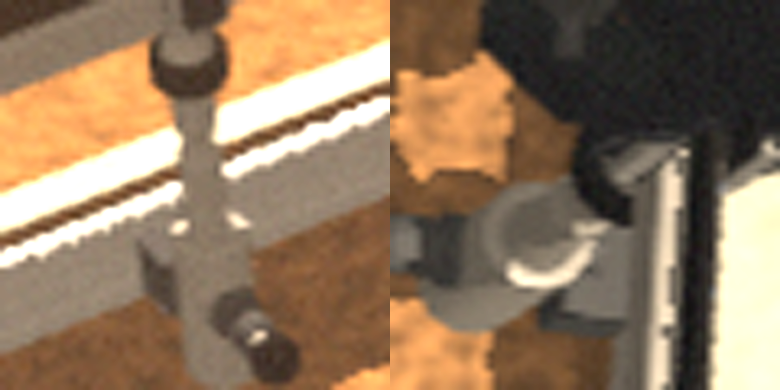

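arm_command([
  {"grip": 0.0, "slide": [0.0025, 0.0001, 0], "yaw": 0},
  {"grip": 0.0, "slide": [0.0025, 0.0001, 0], "yaw": 0},
  {"grip": 0.0, "slide": [0.0025, 0.0001, 0], "yaw": 0},
])

```text
time_s: 17.25
tcp_pos: [0.5444, -0.1795, 0.2165]
orientation: [-1.214, 1.541, -2.94]
force: [0.7, 0.9, 2.0]
width: 0.013
```

```bash
python3 -c "
from h import *
st()"
```

```text
t 17.25 p [ 0.5444 -0.1795  0.2165] az -1.7258 F [0.68 0.93 2.  ] M [ 0.119 -0.416 -0.   ] w 0.013 q [-0.31  0.42  0.2   1.38 -0.01  2.99] tilt [-0.0297 -0.0061 -0.9995]
```

arm_command([
  {"grip": 0.0, "slide": [0.0025, 0.0001, 0], "yaw": 0},
  {"grip": 0.0, "slide": [0.0025, 0.0001, 0], "yaw": 0},
  {"grip": 0.0, "slide": [0.0025, 0.0001, 0], "yaw": 0},
  {"grip": 0.0, "slide": [0.0025, 0.0001, 0], "yaw": 0},
])

```text
time_s: 17.65
tcp_pos: [0.5444, -0.1796, 0.2055]
orientation: [-1.222, 1.54, -2.948]
force: [0.5, 0.1, 2.0]
width: 0.0133
```

```bash
python3 -c "
from h import *
st()"
```

```text
t 17.65 p [ 0.5444 -0.1796  0.2055] az -1.7258 F [0.47 0.12 1.95] M [ 0.122 -0.306  0.018] w 0.0133 q [-0.31  0.42  0.18  1.35 -0.01  2.99] tilt [-0.03   -0.0059 -0.9995]
```

arm_command([
  {"grip": 0.0, "slide": [0.0025, 0.0001, 0], "yaw": 0},
  {"grip": 0.0, "slide": [0.0025, 0.0001, 0], "yaw": 0},
  {"grip": 0.0, "slide": [0.0025, 0.0001, 0], "yaw": 0},
])

```text
time_s: 17.95
tcp_pos: [0.5445, -0.1797, 0.1974]
orientation: [-1.227, 1.54, -2.953]
force: [1.7, 0.5, 2.9]
width: 0.0134
```

```bash
python3 -c "
from h import *
st()"
```

```text
t 17.95 p [ 0.5445 -0.1797  0.1974] az -1.7259 F [1.69 0.45 2.9 ] M [ 0.117 -0.341 -0.007] w 0.0134 q [-0.31  0.43  0.16  1.33 -0.01  2.99] tilt [-0.03   -0.0057 -0.9995]
```

arm_command([
  {"grip": 0.0, "slide": [0.0025, 0, 0], "yaw": 0},
  {"grip": 0.0, "slide": [0.0025, 0, 0], "yaw": 0},
  {"grip": 0.0, "slide": [0.0025, 0, 0], "yaw": 0},
  {"grip": 0.0, "slide": [0.0025, 0, 0], "yaw": 0},
])

```text
time_s: 18.35
tcp_pos: [0.5443, -0.1798, 0.1865]
orientation: [-1.225, 1.541, -2.951]
force: [1.2, 0.3, 2.4]
width: 0.0129
```

```bash
python3 -c "
from h import *
st()"
```

```text
t 18.35 p [ 0.5443 -0.1798  0.1865] az -1.7259 F [1.24 0.28 2.4 ] M [ 0.152 -0.372  0.003] w 0.0129 q [-0.31  0.43  0.14  1.3  -0.01  2.99] tilt [-0.0296 -0.0057 -0.9995]
```

arm_command([
  {"grip": 0.0, "slide": [0.0025, 0, 0], "yaw": 0},
  {"grip": 0.0, "slide": [0.0025, 0, 0], "yaw": 0},
  {"grip": 0.0, "slide": [0.0025, 0, 0], "yaw": 0},
  {"grip": 0.0, "slide": [0.0025, 0, 0], "yaw": 0},
])

```text
time_s: 18.75
tcp_pos: [0.5442, -0.1798, 0.1757]
orientation: [-1.223, 1.541, -2.949]
force: [0.4, -0.3, 3.3]
width: 0.0132
```

```bash
python3 look.py 14
```

```text
t 18.75 p [ 0.5442 -0.1798  0.1757] az -1.7259 F [ 0.36 -0.33  3.33] M [ 0.172 -0.439 -0.025] w 0.0132 q [-0.31  0.44  0.12  1.28 -0.01  2.99] tilt [-0.0292 -0.0057 -0.9996]
```

View pics/d14.png

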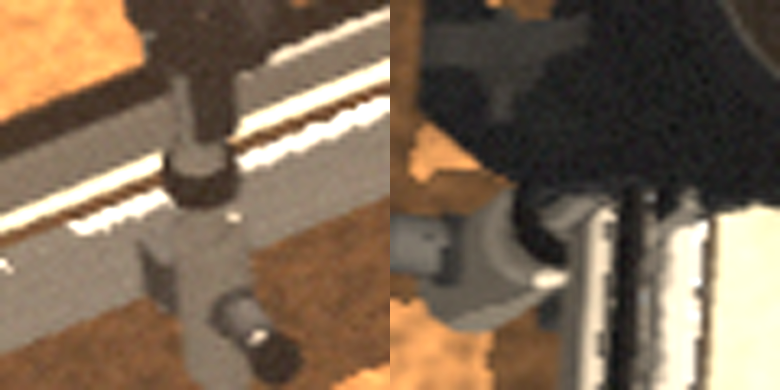

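arm_command([
  {"grip": 0.0, "slide": [0.0025, 0, 0], "yaw": 0},
  {"grip": 0.0, "slide": [0.0025, 0, 0], "yaw": 0},
  {"grip": 0.0, "slide": [0.0025, 0, 0], "yaw": 0},
  {"grip": 0.0, "slide": [0.0025, 0, 0], "yaw": 0},
])

```text
time_s: 19.25
tcp_pos: [0.5441, -0.18, 0.165]
orientation: [-1.221, 1.541, -2.948]
force: [0.4, 0.8, 3.0]
width: 0.0129
```

```bash
python3 -c "
from h import *
st()"
```

```text
t 19.25 p [ 0.5441 -0.18    0.165 ] az -1.726 F [0.44 0.84 3.01] M [ 0.244 -0.434 -0.021] w 0.0129 q [-0.31  0.44  0.1   1.25 -0.01  2.99] tilt [-0.0288 -0.0057 -0.9996]
```

arm_command([
  {"grip": 0.0, "slide": [0.002, 0, 0], "yaw": 0},
  {"grip": 0.0, "slide": [0.002, 0, 0], "yaw": 0},
])

```text
time_s: 19.45
tcp_pos: [0.5439, -0.1799, 0.1606]
orientation: [-1.225, 1.542, -2.951]
force: [1.5, -0.7, 1.6]
width: 0.0132
```

```bash
python3 look.py 15
```

```text
t 19.45 p [ 0.5439 -0.1799  0.1606] az -1.726 F [ 1.52 -0.71  1.61] M [ 0.214 -0.512  0.016] w 0.0132 q [-0.31  0.45  0.09  1.24 -0.01  2.98] tilt [-0.0288 -0.0056 -0.9996]
```

View pics/d15.png

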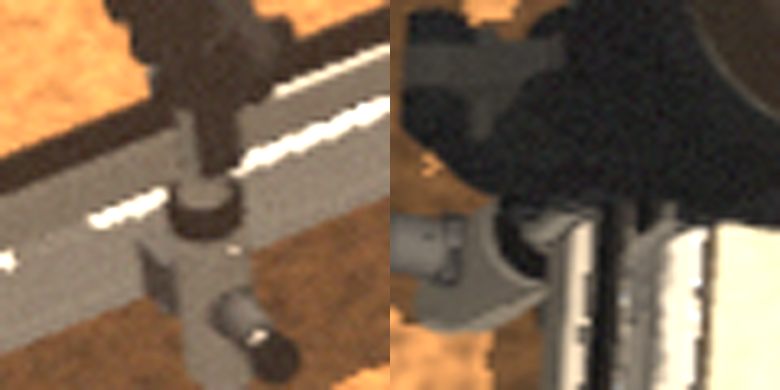

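arm_command([
  {"grip": 0.0, "slide": [0.002, 0, 0], "yaw": 0},
])

```text
time_s: 19.65
tcp_pos: [0.5438, -0.1799, 0.1577]
orientation: [-1.242, 1.541, -2.968]
force: [1.8, 0.2, 0.5]
width: 0.013
```

arm_command([
  {"grip": 0.0, "slide": [0.0015, 0, 0], "yaw": 0},
])

```text
time_s: 19.75
tcp_pos: [0.5438, -0.1798, 0.156]
orientation: [-1.242, 1.541, -2.968]
force: [1.9, 0.0, 1.2]
width: 0.0129
```

arm_command([
  {"grip": 0.0, "slide": [0.0015, 0, 0], "yaw": 0},
])

```text
time_s: 19.85
tcp_pos: [0.5439, -0.1799, 0.1551]
orientation: [-1.233, 1.541, -2.959]
force: [-1.2, 0.7, 11.7]
width: 0.0127
```

```bash
python3 look.py 16
```

```text
t 19.85 p [ 0.5439 -0.1799  0.1551] az -1.7259 F [-1.2   0.73 11.74] M [ 0.409  0.121 -0.041] w 0.0127 q [-0.31  0.45  0.08  1.23 -0.01  2.98] tilt [-0.0289 -0.0053 -0.9996]
```

View pics/d16.png

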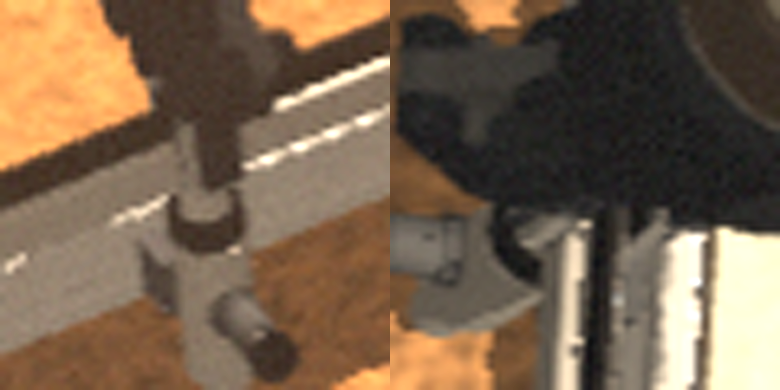

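arm_command([
  {"grip": 0.0, "slide": [0, 0, 0], "yaw": 0},
])

```text
time_s: 20.05
tcp_pos: [0.5438, -0.1798, 0.1552]
orientation: [-1.23, 1.542, -2.956]
force: [1.6, -0.4, -1.3]
width: 0.0133
```

```bash
python3 look.py 17
python3 - <<'E'
from h import *
r=[]
for k in (10,13,15,17):
    a=cv2.imread(f"pics/scene{k}.png")[172:212,235:265]
    r.append(cv2.convertScaleAbs(cv2.resize(a,None,fx=6.5,fy=10,interpolation=cv2.INTER_LANCZOS4),alpha=1.8,beta=20))
cv2.imwrite("pics/k17.png",np.hstack(r))
E
```

```text
t 20.05 p [ 0.5438 -0.1798  0.1552] az -1.7259 F [ 1.56 -0.36 -1.32] M [ 0.145 -0.683  0.003] w 0.0133 q [-0.31  0.45  0.08  1.23 -0.01  2.98] tilt [-0.0287 -0.0054 -0.9996]
```

View pics/k17.png

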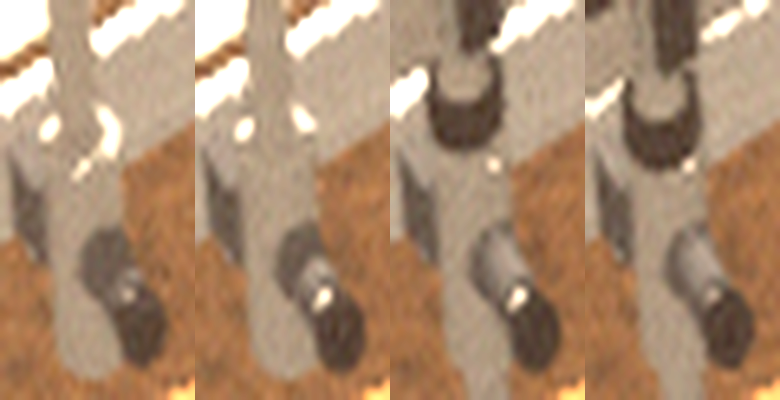

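arm_command([
  {"grip": 0.03, "slide": [0, 0, 0], "yaw": 0},
  {"grip": 0.05, "slide": [0, 0, 0], "yaw": 0},
  {"grip": 0.06, "slide": [0, 0, 0], "yaw": 0},
  {"grip": 0.06, "slide": [0, 0, 0], "yaw": 0},
  {"grip": 0.06, "slide": [0, 0, 0], "yaw": 0},
])

```text
time_s: 20.65
tcp_pos: [0.5403, -0.1797, 0.1527]
orientation: [-1.285, 1.533, -3.011]
force: [-0.7, -0.5, -0.7]
width: 0.0601
```

```bash
python3 look.py 18;python3 -c "
from h import *
cv2.imwrite('pics/w18.png',arm.snapshot('wrist')[:,:,::-1])"
```

```text
t 20.65 p [ 0.5403 -0.1797  0.1527] az -1.7261 F [-0.68 -0.47 -0.7 ] M [-0.034 -0.075 -0.025] w 0.0601 q [-0.31  0.45  0.08  1.23 -0.02  2.98] tilt [-0.0379 -0.005  -0.9993]
```

View pics/w18.png

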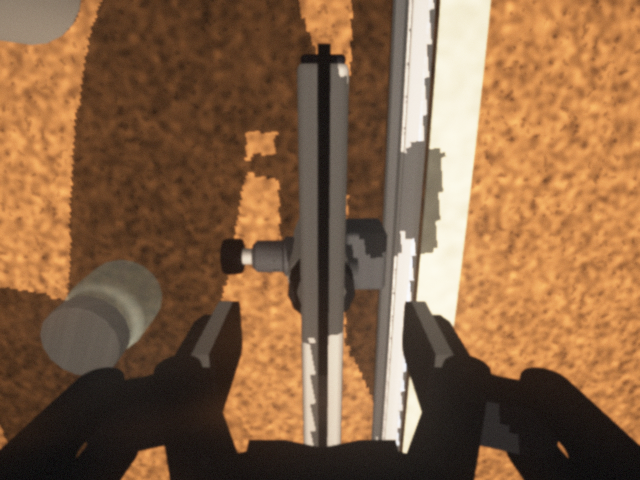

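arm_command([
  {"grip": 0.06, "slide": [-0.008, 0, 0], "yaw": 0},
  {"grip": 0.06, "slide": [-0.012, 0, 0], "yaw": 0},
  {"grip": 0.06, "slide": [-0.015, 0, 0], "yaw": 0},
  {"grip": 0.06, "slide": [-0.02, 0, 0], "yaw": 0},
  {"grip": 0.06, "slide": [-0.03, 0, 0], "yaw": 0},
  {"grip": 0.06, "slide": [-0.03, -0.02, 0], "yaw": 0},
  {"grip": 0.06, "slide": [0, -0.04, -0.02], "yaw": 0},
  {"grip": 0.06, "slide": [0, -0.04, -0.03], "yaw": 0},
  {"grip": 0.06, "slide": [0, -0.04, -0.03], "yaw": 0},
  {"grip": 0.06, "slide": [0, -0.04, -0.03], "yaw": 0},
  {"grip": 0.06, "slide": [0, 0, 0], "yaw": 0},
])

```text
time_s: 21.9
tcp_pos: [0.3801, -0.0542, 0.2872]
orientation: [-1.611, 1.549, 2.96]
force: [1.6, -0.0, 0.6]
width: 0.06
```

```bash
python3 look.py 19
python3 - <<'E'
from h import *
a=cv2.imread("pics/scene19.png")[120:225,170:310];cv2.imwrite("pics/f19.png",cv2.resize(a,None,fx=5.5,fy=5.5,interpolation=cv2.INTER_CUBIC))
b=cv2.imread("pics/top19.png")[125:345,430:570];cv2.imwrite("pics/g19.png",cv2.resize(b,None,fx=2.7,fy=2.7,interpolation=cv2.INTER_CUBIC))
E
```

```text
t 21.9 p [ 0.3801 -0.0542  0.2872] az -1.7119 F [ 1.63 -0.    0.6 ] M [-0.023 -0.01  -0.021] w 0.06 q [-0.14  0.01 -0.14  1.44  0.    3.14] tilt [-0.0217  0.004  -0.9998]
```

View pics/f19.png

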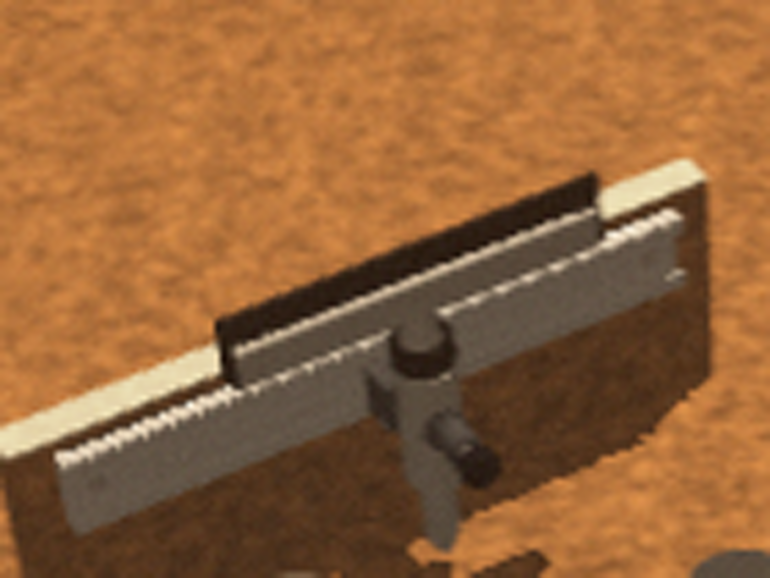

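View pics/g19.png

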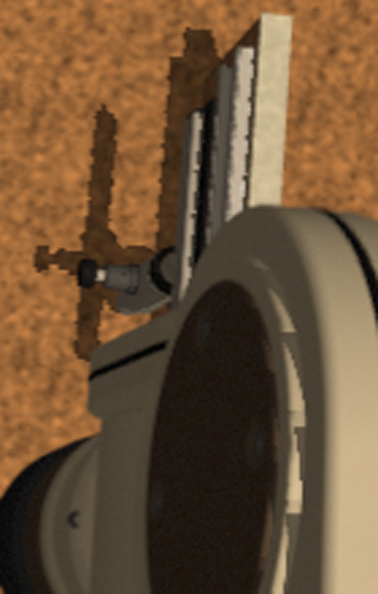

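View pics/scene19.png

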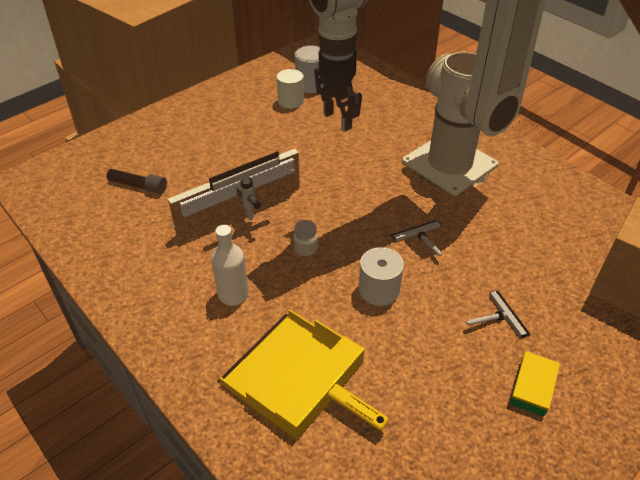

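Run:
```python
from h import *
np.set_printoptions(precision=4,suppress=True)
print(arm.sense()["qpos"][5],arm.sense()["time_s"])
a=onz("scene",(209.6,178.5),.181);b=onz("scene",(278.4,151.3),.181);print(a,b,(a+b)/2,np.linalg.norm(a-b))
d=(a-b);print("yaw",np.arctan2(d[1],d[0]))
ex=np.array([np.cos(-.153),np.sin(-.153)]);o=np.array([.5433,-.1799])
for z in(.178,.181,.184):
  print(z,[proj("scene",[[*(o+s*.087*ex),z]])[0] for s in(1,-1)])
# collar underside front/centre
print((proj("scene",[[*o,.12],[*o,.132]])-[170,120])*5.5)
```

```text
3.140602616162664 22.0
[ 0.6294 -0.1941  0.181 ] [ 0.4561 -0.1676  0.181 ] [ 0.5428 -0.1808  0.181 ] 0.17533275308412244
yaw -0.1518550673369373
0.178 [array([210.0642, 179.7167]), array([278.3077, 152.7321])]
0.181 [array([209.8953, 178.6731]), array([278.2476, 151.6984])]
0.184 [array([209.726 , 177.6263]), array([278.1873, 150.6617])]
[[423.9358 359.6189]
 [421.5827 337.9162]]
```

```bash
python3 -c "
from cell import arm
print(arm.finish_job())"
```

```text
the job is handed in; nothing more can be done
None
```

The squeegee is in the spring-plunger holder and the job is handed in at about 22 s. No verdict was reported.

I gripped it by the channel, drew it out of the pot and carried it to the tube. The gripper's small tilt was taken up by shifting it sideways with the tip already in the bore. I then eased the handle past the plunger at about 4 to 6 N. The collar landed on the rim with a brief reading of about 12 N at the wrist, roughly 14 N with the squeegee's weight. Then I let go and backed away.

**Last checks:**
- **Height:** the lip matched its predicted home position in the scene picture to about half a pixel, roughly 1 to 2 mm.
- **Blade:** its yaw was −0.152 rad against about −0.153 rad for the board.
- **Plunger:** the knob had sprung back in from its pushed-out position. I judged this from the picture only, as the joint value cannot be read.
- **Surroundings:** the pot was upright in place, and the bottle, jar and dustpan looked unmoved. The gripper was clear of everything.

**What went less well:**
- The two smaller look-alike squeegees, which were not part of the job, were standing at about 12 s but lay toppled on the work surface in the last picture. I did not see what knocked them over.
- The tool drifted to as much as 0.05 rad of tilt during transport. It was still about 0.03 rad off when the handle went home.
- The last joint ended at 3.1406 rad, very close to its 3.14 limit.

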